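# Clear the slotted bed and load the cheese moulds

### The job

Using the scraper, not the fingers, push along the T-slots of the bed to drive every broken mould foot out of the open ends into the scrap pan. When the slots are clear, stand all the filled moulds upright in one row along the middle of the bed, between the two slots and under where the hinged hold-down bar comes down, then swing the bar fully down over them. Leave the scraper standing in its holder again, the feet in the pan, and the bottle, tub and loose cheese undisturbed.

Things in the scene. Friction and masses are not known exactly. Their poses are not given: they have to be found in the camera images.
- bed: Fixed metal bed; origin on the table, z up. 170 mm along its x, bed y from -140 to +120 mm, flat top at z = 60 mm. Two straight T-slots run along bed y, centred at bed x = -50 and +50 mm, open at the bed's -y end, closed at y = +100 mm. Solid land between the slot mouths: bed x -41 to +41 mm. Hinge post of the bar at the +y end: bed x -28 to 28, y 120 to 158, up to z = 124 mm.
- slot1_end (a point): Floor centre of the open end of the T-slot at bed x = -50 (bed -50, -140, 42 mm). Each slot: mouth 18 mm wide through the top 6 mm (z 54 to 60), below it a channel 34 mm wide and 12 mm high, floor at z = 42 mm.
- slot2_end (a point): The same point of the slot at bed x = +50 mm.
- pan (a point): Centre of the scrap pan's floor, at bed (0, -198, 4) mm: fixed open pan below the slots' open ends, bed y -140 to -255 and bed x -82 to +82 mm inside, rim at z = 34 mm.
- row (a point): Middle of the bed's top face, bed (0, 0, 60) mm. The moulds' row lies along bed y through this point, mould centres between about bed y = -75 and +75 mm.
- bar (a joint): Angle of the hold-down bar (rad): 0 = fully down, level, 3 mm above the mould tops, pointing along bed -y over bed x = 0; 1.5 to 1.65 at the start, upright; upper stop 1.8. Bar 24 mm wide, 12 mm thick, 215 mm long from its hinge. Stiff hinge: it stays where it is left; 1 to 5 N at the grip swings it. Upright, its end is 330 mm above the table: go round or over it.
- bar_hinge (a point): Point on the bar's hinge axis (axis along bed x), at bed (0, 140, 114) mm.
- bar_grip (a point): Centre of the bar's black roller grip, 22 mm in diameter, 40 mm long along bed x, flat ends to pinch; on a stem 10 mm wide, 170 mm from the hinge along the bar and 35 mm off it, on top when the bar is down, on the side away from the bed when upright. At bar angle a: bed y = 140 - 170 cos a + 35 sin a, z = 114 + 170 sin a + 35 cos a mm.
- holder: Fixed grey block 70 x 80 x 50 mm (its x, y, z), origin at the centre of its underside; a vertical through hole 22 mm (x) by 20 mm (y) in the middle of its top takes the scraper's blade.
- scraper_handle (a point): Centre of the grip of the upright scraper (120 g): 16 mm (its x, pinch this) by 30 mm (y) by 60 mm high. Below it a collar 36 x 36 x 6 mm, underside 36 mm below this point, then a blade 10 mm (x) by 6 mm (y), 42 mm long, tip 78 mm below this point. At the start it stands in the holder, collar on the holder's top, this point at z = 86 mm, axes as the holder's.
- scrap1_center (a point): One of up to four broken-off mould feet (the scrap), one may be absent: a white plastic disc 30 mm in diameter and 10 mm thick, about 20 g, lying flat on the floor of a T-slot, too wide to come up through its mouth; it slides along the slot. This point is its centre (bed z = 47 mm while in the slot).
- scrap2_center (a point): One of up to four broken-off mould feet (the scrap), one may be absent: a white plastic disc 30 mm in diameter and 10 mm thick, about 20 g, lying flat on the floor of a T-slot, too wide to come up through its mouth; it slides along the slot. This point is its centre (bed z = 47 mm while in the slot).
- scrap3_center (a point): One of up to four broken-off mould feet (the scrap), one may be absent: a white plastic disc 30 mm in diameter and 10 mm thick, about 20 g, lying flat on the floor of a T-slot, too wide to come up through its mouth; it slides along the slot. This point is its centre (bed z = 47 mm while in the slot).
- scrap4_center (a point): One of up to four broken-off mould feet (the scrap), one may be absent: a white plastic disc 30 mm in diameter and 10 mm thick, about 20 g, lying flat on the floor of a T-slot, too wide to come up through its mouth; it slides along the slot. This point is its centre (bed z = 47 mm while in the slot).
- mould1_center (a point): One of up to three filled cheese moulds (one may be absent): upright white perforated plastic cylinder, 48 mm in diameter, 45 mm high, 70 to 170 g, standing on the table. This point is its centre, half-way up (22.5 mm above what it stands on).
- mould2_center (a point): One of up to three filled cheese moulds (one may be absent): upright white perforated plastic cylinder, 48 mm in diameter, 45 mm high, 70 to 170 g, standing on the table. This point is its centre, half-way up (22.5 mm above what it stands on).
- mould3_center (a point): One of up to three filled cheese moulds (one may be absent): upright white perforated plastic cylinder, 48 mm in diameter, 45 mm high, 70 to 170 g, standing on the table. This point is its centre, half-way up (22.5 mm above what it stands on).
- bottle: Bystander: white bottle 64 mm in diameter, 170 mm high; origin at its foot. Leave alone.
- tub: Bystander: open white tub 70 x 70 x 40 mm; origin under its centre. Leave alone.
- cheese: Bystander: a single white cheese 78 mm in diameter, 45 mm high; origin under its centre. Leave alone.

How it is judged:
By the outcome, as a careful person would: the job done as asked, in the order asked, and still so for the second after the job is handed in, with the robot touching nothing.
Of scrap1, scrap2, scrap3, scrap4 only 3 to 4 are there at a start; the rules pass over those that are not, and their reading is None.
Of mould1, mould2, mould3 only 2 to 3 are there at a start; the rules pass over those that are not, and their reading is None.
At some moment in a run one of mould1, mould2, mould3 may be knocked a few centimetres aside while the robot is not near it.
It also fails if it takes over 210 s, if anything falls off the work surface, if the arm or the gripper's body presses on something with over 40 N, if the wrist force passes 120 N, or if a joint passes its speed limit or range.

### The arm

A 7-joint arm with a two-finger parallel gripper is mounted at the origin on the work surface. World frame = base frame: x ahead of the robot, y to its left, z up, the work surface at z = 0. Lengths are in mm, angles in rad, forces in N, time in s.
With the tool pointing down it reaches from about 350 to 900 mm from the base axis. Payload 19.9 kg.
Tool frame: the origin (TCP) lies midway between the tips of the shut fingers; the grasp point (between the pads) lies 19 mm behind it; z points along the fingers, x is the direction in which the jaws open and shut, and the axes are right-handed (so a half turn about z gives the same grasp; the last joint's range is limited). The gripper opens to 85 mm and grips with 20 to 120 N. Pads are 22 mm wide; open, the fingers measure 114 mm over their backs; the gripper's body (76 mm by 85 mm) begins 54 mm behind the grasp point. The pads swing forward as they close: fully open they stand 13 mm farther back than shut.
Start: joints at [1.129, 0.417, -0.01, 1.614, 0.005, 1.111, -0.053], TCP at [243.84, -575.451, 231.26] pointing down, gripper open.
Joint ranges: [-2.81, 2.81], [-0.39, 2.02], [-1.27, 1.25], [0.06, 2.57], [-1.19, 4.33], [0.19, 2], [-2.82, 2.82]. Speed limits (rad/s): [1.89, 1.89, 2.39, 2.39, 3.01, 3.01, 3.01].

### API

Orientations are given as a unit quaternion [w, x, y, z].
In Python, from station import manip, vision, job gives the robot as it stands. The module is installed in compiled form; this text tells all that it offers.
- The arm moves only by the shell command python3 -m creep 'ROWS' [FORCE]. ROWS is JSON, a list of rows, each a list of 5 numbers: the opening, from 0 (shut) to 1 (fully open), then the shift along the world's x, y, z in cm, then the turn about the world's z in degrees. In form: [[gripper, dx, dy, dz, yaw], ...]. A call has 1 to 10 rows; each row shifts and turns the pose as measured when the row begins; what a row does not reach is not made up. A row lasts 1/8 s, in which the tool goes at most 62.5 mm and 10.7 degrees, less where a joint would pass 70% of its speed; a pose out of reach is approached as far as the arm can. A call is refused whole if a number of a shift passes 6.25 or a number of a turn 10.7, either way. A call with a gripper value outside its range is refused whole. The fingers move at their own pace and stop on an object; FORCE is the grip in N (left out, the last holds). Time passes only in rows, so rows that do not move let the fingers close. It gives the time, the measured TCP pose, the force and the opening at its end, in the units of the state.
- manip.get_state(): the state, without advancing time (a new reading comes with each control period).
- vision.get_image(name): name is "scene" or "top" or "wrist"; returns the picture (384x512x3 uint8, blue, green, red); there is no depth.
- vision.camera_model(name): a dict with "fx", "fy", "cx", "cy" (pixels), "origin" and "attitude" of the camera in the world. Camera axes: x right, y down, z forward; pixel columns grow to the right and rows downward; lengths in mm; the calibration is good to about 2 mm. A picture is of the moment at which its call begins: read the wrist's pose just before it. camera_model takes no time and is no camera call; for the wrist camera it gives the pose at the moment of the call.
- job.hand_in(): hands the job in, once; it reports no verdict.
The state is a dict: "time": time; "q": joint angles; "joint_velocities": joint speeds; "effort": joint torques, N m; "eef_pos": TCP position; "ee_rot": TCP orientation; "wrist_force": force on the tool from outside, world axes, zero at the start; "wrist_torque": the same for the moment, N m; "finger_gap": finger opening in mm.
Only numpy, scipy, OpenCV 4.12 (cv2) and the standard library are available. Lean on these libraries where they do the work, as an engineer would, in place of code of your own. Each camera call takes 0.05 s, during which the arm holds its last target.

## Working session

There is one attempt and no reset: what is moved stays moved. The work goes in short steps, Python scripts to look and compute and a shell command to move; the robot and the scene stay as the last step left them, time stands still between calls to the robot, and variables do not carry over. Pictures are saved under pics/ and viewed, and the job is handed in when it is done.

```bash
mkdir -p pics
python3 - <<'E'
from station import manip, vision, job
import cv2
s=manip.get_state(); print({k:s[k] for k in ('time','eef_pos','ee_rot','finger_gap','wrist_force')})
for n in ('scene','top','wrist'):
    print(n,vision.camera_model(n)); cv2.imwrite(f'pics/a_{n}.png',vision.get_image(n))
E
```

```text
{'time': 0.0, 'eef_pos': array([ 243.68901239, -575.14277411,  230.67325611]), 'ee_rot': array([-2.85915396e-04,  8.33724178e-01, -5.52180784e-01, -5.42899926e-04]), 'finger_gap': 85.24244937140543, 'wrist_force': array([-0.84350522,  0.47379528, -0.60589994])}
scene {'fx': 479.02406392756245, 'fy': 479.02406392756245, 'cx': 256.2952983206133, 'cy': 187.58196438264127, 'origin': array([1119.62387265,  799.59577372,  989.13223896]), 'attitude': array([-0.12458465,  0.26675372,  0.86667562, -0.40273377])}
top {'fx': 499.5050804467536, 'fy': 499.5050804467536, 'cx': 263.1758609418038, 'cy': 196.53203352573405, 'origin': array([ 485.0830619 ,  -15.90538499, 1452.89791823]), 'attitude': array([ 0.00543461, -0.69650533,  0.71716057, -0.02305445])}
wrist {'fx': 336.1358835574777, 'fy': 336.1358835574777, 'cx': 261.21761008422556, 'cy': 190.48552867413963, 'origin': array([ 311.92253549, -545.54182094,  372.89276894]), 'attitude': array([ 0.12338332,  0.82484768, -0.54555875, -0.0822709 ])}
```

View pics/a_top.png

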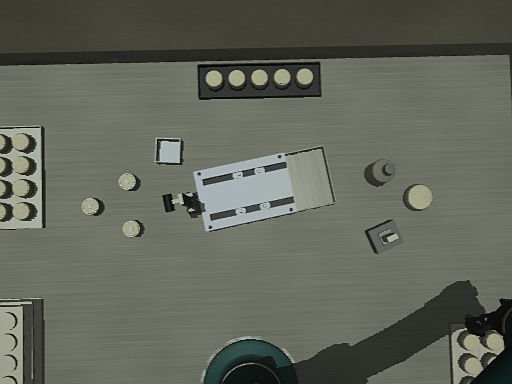

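View pics/a_scene.png

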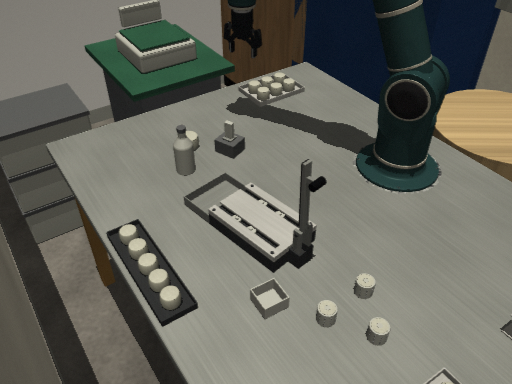

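View pics/a_wrist.png

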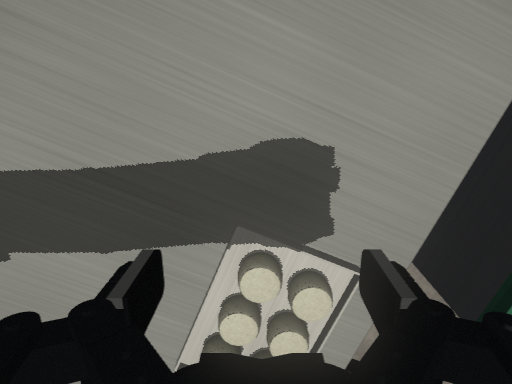

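The top view shows three moulds at (128,182), (92,206) and (132,229). There are four feet in the slots near (237,175), (260,170), (241,211) and (265,206). The bed runs roughly (195,172) to (295,212) with the pan on its right. The bar's post is at (185,203), the scraper and holder at (384,237), the bottle at (380,172) and the cheese at (418,197). I'll enlarge it and set up the helpers.

```bash
cat > h.py <<'E'
import numpy as np, cv2
from scipy.spatial.transform import Rotation as R
from station import manip, vision, job
def rot(q): return R.from_quat([q[1],q[2],q[3],q[0]])
def ray(cm,px,z):
    d=rot(cm['attitude']).apply([(px[0]-cm['cx'])/cm['fx'],(px[1]-cm['cy'])/cm['fy'],1.])
    o=np.array(cm['origin']); return o+d*(z-o[2])/d[2]
def proj(cm,p):
    c=rot(cm['attitude']).inv().apply(np.array(p)-cm['origin'])
    return np.array([cm['cx']+cm['fx']*c[0]/c[2],cm['cy']+cm['fy']*c[1]/c[2]])
def crop(im,x0,y0,x1,y1,f,name):
    cv2.imwrite('pics/'+name,cv2.resize(im[y0:y1,x0:x1],None,fx=f,fy=f,interpolation=cv2.INTER_CUBIC))
E
python3 - <<'E'
from h import *
im=cv2.imread('pics/a_top.png'); crop(im,150,130,350,250,4,'b1.png'); crop(im,355,140,445,260,5,'b2.png')
crop(im,70,160,190,250,6,'b3.png')
E
```

```text
(no output)
```

View pics/b1.png

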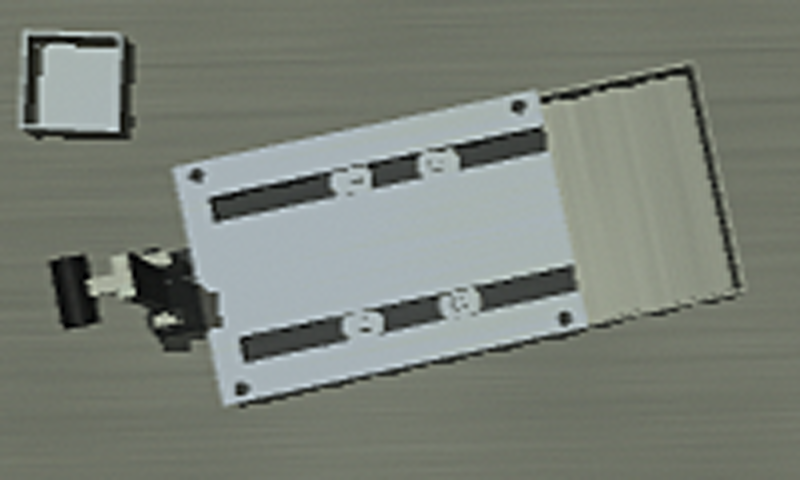

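View pics/b2.png

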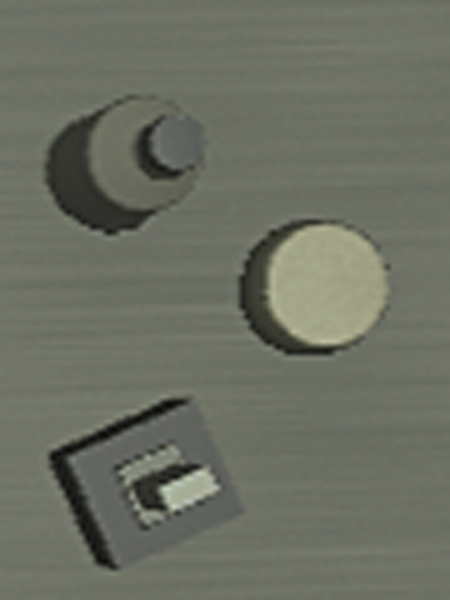

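View pics/b3.png

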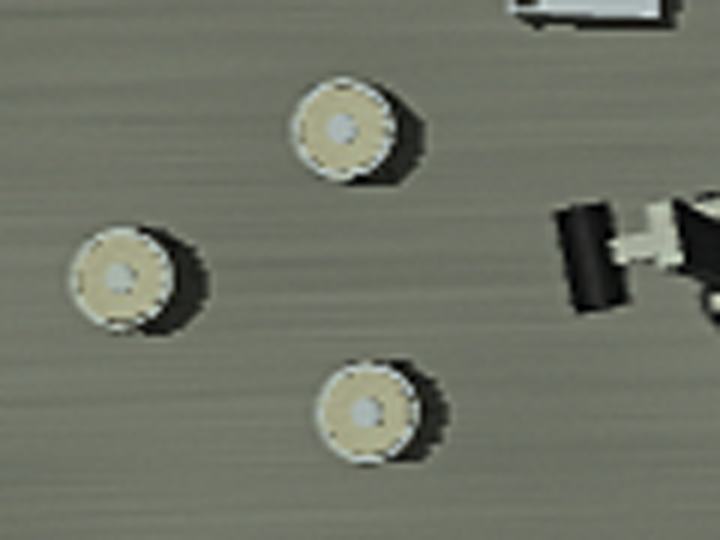

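Run:
```python
from h import *
cm=vision.camera_model('top')
c=lambda x,y,x0,y0,f:((x+.5)/f-.5+x0,(y+.5)/f-.5+y0)
W=np.array([ray(cm,c(*p,150,130,4),60)[:2] for p in [(175,168),(538,91),(584,325),(225,405)]])
B=np.array([[85,120],[85,-140],[-85,-140],[-85,120]],float)
print(np.round(W,1)); 
bc,wc=B.mean(0),W.mean(0); H=(B-bc).T@(W-wc); U,S,V=np.linalg.svd(H); Rm=(V.T@np.diag([1,np.linalg.det(V.T@U.T)])@U.T)
t=wc-Rm@bc; th=np.arctan2(Rm[1,0],Rm[0,0]); print('bed',t,np.degrees(th),'res',np.round(W-(B@Rm.T+t),1))
np.savez('bed.npz',R=Rm,t=t)
inv=lambda w:Rm.T@(w-t)
for p in [(351,180),(437,163),(363,323),(461,302)]: print('foot bed',inv(ray(cm,c(*p,150,130,4),52)[:2]).round(1))
im=cv2.imread('pics/a_top.png'); 
for p in [(343,128),(121,279),(367,411)]: 
    w=ray(cm,c(*p,70,160,6),45); print('mould',w.round(1))
# rest of things
hc=[ray(cm,c(*p,355,140,5),50)[:2] for p in [(190,400),(245,510),(118,568),(52,455)]]
hc=np.array(hc);print('holder',hc.round(1),hc.mean(0))
print('edges',[(np.linalg.norm(hc[i]-hc[i-1]).round(1),np.degrees(np.arctan2(*(hc[i]-hc[i-1])[::-1])).round(1)) for i in range(4)])
print('handle top',ray(cm,c(188,490,355,140,5),116))
gt=np.array([ray(cm,c(*p,355,140,5),116)[:2] for p in [(160,490),(208,468),(219,486),(170,511)]]);print(gt.round(1),gt.mean(0))
print('bottle',ray(cm,c(178,142,355,140,5),170),'cheese',ray(cm,c(327,285,355,140,5),45))
print('tub',ray(cm,c(75,85,150,130,4),40))
print('grip', [ray(cm,c(75,292,150,130,4),z).round(1) for z in (284,295)], inv(ray(cm,c(75,292,150,130,4),289)[:2]))
```

```text
[[ 615.8  141. ]
 [ 662.9 -113.9]
 [ 498.1 -140.9]
 [ 449.9  110.4]]
bed [554.86992535   9.0115732 ] 10.426234673757431 res [[-1.  -1.4]
 [-0.9 -0.6]
 [ 1.5  3.2]
 [ 0.4 -1.2]]
foot bed [50.8  0.8]
foot bed [ 50.  -60.8]
foot bed [-49.1  13.5]
foot bed [-49.2 -56.8]
mould [596.2 329.7  45. ]
mould [528.6 433.8  45. ]
mould [463.7 321.1  45. ]
holder [[ 465.5 -415.3]
 [ 402.6 -444. ]
 [ 372.3 -370.7]
 [ 436.9 -335.8]] [ 419.29485819 -391.41802979]
edges [(np.float64(84.5), np.float64(-70.2)), (np.float64(69.1), np.float64(-155.4)), (np.float64(79.3), np.float64(112.5)), (np.float64(73.4), np.float64(28.4))]
handle top [ 418.12992667 -393.44334578  116.        ]
[[ 418.6 -378.3]
 [ 429.6 -404.7]
 [ 419.8 -410.3]
 [ 407.2 -383.3]] [ 418.78192379 -394.15177341]
bottle [ 600.89794688 -380.22654042  170.        ] cheese [ 528.33075989 -497.71034794   45.        ]
tub [678.46456743 212.36984308  40.        ]
grip [array([523.9, 175.6, 284. ]), array([523.6, 173.8, 295. ])] [ -0.59266065 168.67901044]
```

Bed: origin (554.9, 9.0), yaw 10.4°. Feet are at bed y 1 and -61 (x=+50), and 14 and -57 (x=-50). Moulds are at (596,330), (529,434) and (464,321). The scraper is at about (419,-393), yaw about 23°. All of this agrees with the given sizes, so I'm moving above the scraper.

```bash
python3 -m creep '[[1,1.9,2,0,-10],[1,1.9,2,0,-10],[1,1.9,2,-1,-10],[1,1.9,2,-1,-10],[1,1.9,2,-1,-10],[1,1.9,2,-1,-10],[1,1.9,2,-1,-10],[1,1.9,2,-1,-10],[1,1.9,2,0,-10],[1,0,0,0,0]]' 60
python3 - <<'E'
from h import *
s=manip.get_state(); print(s['eef_pos'],rot(s['ee_rot']).as_matrix()[:,0],s['q'])
cm=vision.camera_model('wrist');im=vision.get_image('wrist');cv2.imwrite('pics/c1.png',im)
for p in [(419,-393,116),(419,-393,56)]: print(proj(cm,p))
E
```

```text
time: 1.4
eef_pos: [418.2, -388.0, 166.7]
ee_rot: [0.0, -0.173, 0.985, 0.002]
wrist_force: [-0.2, 0.4, 0.3]
finger_gap: 85.4
[ 418.20469222 -388.02235071  166.6836483 ] [-9.40113382e-01 -3.40860960e-01 -7.96481831e-04] [ 0.5353404   0.39729047  0.20091536  1.8174909  -0.09896181  0.93932977
 -2.01400143]
[261.95698015 205.71035657]
[261.82623954 179.53944582]
```

View pics/c1.png

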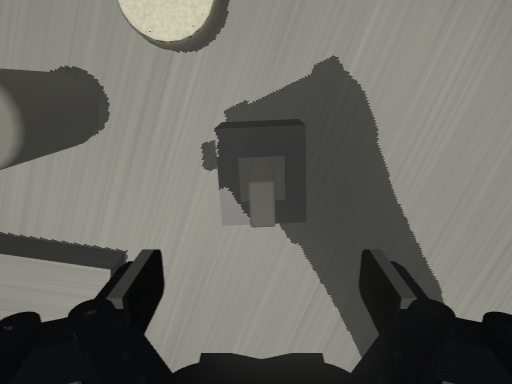

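The wrist view has the handle's top centred at (262,205) and the collar at (262,179), as predicted to within a pixel. Going down to grip it.

```bash
python3 -m creep '[[1,0.08,-0.5,-2,1],[1,0,0,-3,0],[1,0,0,-3,0],[1,0,0,-1.5,0],[1,0,0,0,0]]' 60
python3 - <<'E'
from h import *
s=manip.get_state(); print(s['eef_pos'],s['wrist_force'])
im=vision.get_image('wrist');cv2.imwrite('pics/c2.png',im)
E
```

```text
time: 2.08
eef_pos: [414.1, -397.9, 66.3]
ee_rot: [-0.001, -0.185, 0.983, 0.002]
wrist_force: [-0.2, -0.1, 0.4]
finger_gap: 85.5
[ 414.05403579 -397.88657077   66.29850769] [-0.20757036 -0.1194631   0.35395979]
```

View pics/c2.png

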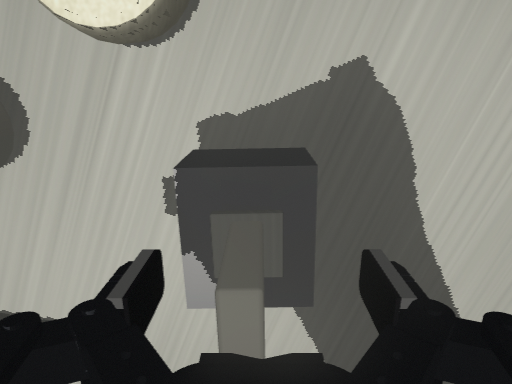

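The arm drifted about 5 mm sideways: the handle is at column 241 instead of 261, which agrees with the pose reading. Correcting, then closing.

```bash
python3 -m creep '[[1,0.5,0.5,0.6,0],[1,0,0,0,0],[1,0,0,0,0]]' 60
python3 - <<'E'
from h import *
s=manip.get_state(); print(s['eef_pos'],s['wrist_force'])
E
```

```text
time: 2.5
eef_pos: [420.9, -393.7, 76.0]
ee_rot: [0.001, -0.185, 0.983, -0.0]
wrist_force: [0.3, 0.3, -0.1]
finger_gap: 85.4
[ 420.85705212 -393.6586763    75.95244329] [ 0.25226334  0.2663187  -0.08163594]
```

```bash
python3 -m creep '[[1,-0.1,0.05,-0.3,1],[0.1,0,0,0,0],[0,0,0,0,0],[0,0,0,0,0],[0,0,0,0,0],[0,0,0,0,0],[0,0,0,0,0]]' 60
```

```text
time: 3.38
eef_pos: [419.9, -393.2, 73.1]
ee_rot: [0.001, -0.194, 0.981, -0.0]
wrist_force: [0.6, 0.8, 0.3]
finger_gap: 15.5
```

Run:
```python
from h import *
s=manip.get_state(); print(s['eef_pos'],s['wrist_force'],s['finger_gap'])
im=vision.get_image('wrist');cv2.imwrite('pics/c3.png',im)
```

```text
[ 419.86727436 -393.21972071   73.07391167] [0.62357955 0.76821943 0.29136174] 15.469808087941566
```

View pics/c3.png

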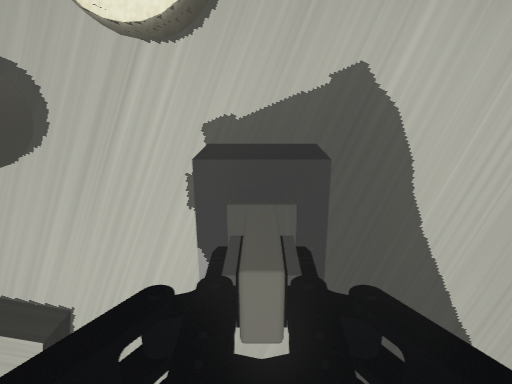

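Gripped, with the gap at 15.5 mm; the handle's centre is 13 mm above the TCP. Next I'll work out the waypoints.

```bash
python3 - <<'E'
from h import *
b=np.load('bed.npz');Rm,t=b['R'],b['t']
for p in [(50,38),(50,-165),(-50,48),(-50,-165),(0,52),(0,-2),(0,-56),(0,175)]: print(p,(Rm@p+t).round(1))
print('per cm -y', (Rm@(0,-1)).round(3))
E
python3 -m creep '[[0,0,0,3,0],[0,0,0,5,0],[0,0,0,2,0],[0,0,0,0,0]]' 60
```

```text
(50, 38) [597.2  55.4]
(50, -165) [ 633.9 -144.2]
(-50, 48) [497.   47.2]
(-50, -165) [ 535.6 -162.3]
(0, 52) [545.5  60.2]
(0, -2) [555.2   7. ]
(0, -56) [565.  -46.1]
(0, 175) [523.2 181.1]
per cm -y [ 0.181 -0.983]
time: 3.92
eef_pos: [419.0, -392.6, 174.9]
ee_rot: [0.0, -0.194, 0.981, 0.001]
wrist_force: [-0.1, -0.2, -1.3]
finger_gap: 15.2
```

```bash
python3 -m creep '[[0,1,4.4,0,9],[0,1.5,4.4,0,9],[0,1.9,4.4,0,9],[0,1.9,4.4,0,9],[0,1.9,4.4,0,9],[0,1.9,4.4,0,9],[0,1.9,4.4,0,9],[0,1.9,4.4,0,9],[0,1.9,4.2,0,5],[0,0,0,0,0]]' 60
```

```text
time: 5.18
eef_pos: [574.8, 16.5, 162.0]
ee_rot: [0.004, 0.777, -0.63, -0.005]
wrist_force: [-0.6, -0.4, -1.1]
finger_gap: 15.4
```

```bash
python3 -m creep '[[0,2.2,3.8,-1,-1.6],[0,0,0,-1.5,0],[0,0,0,0,0]]' 60
python3 - <<'E'
from h import *
s=manip.get_state(); print(s['eef_pos'],s['wrist_force'])
im=vision.get_image('wrist');cv2.imwrite('pics/c4.png',im)
im=vision.get_image('top');crop(im,170,140,330,240,5,'c5.png')
cm=vision.camera_model('wrist'); b=np.load('bed.npz');Rm,t=b['R'],b['t']
for p in [(50,38),(50,-140),(50,100),(59,38),(41,38)]: print(p,proj(cm,[*(Rm@p+t),60]).round())
E
```

```text
time: 5.55
eef_pos: [595.7, 54.0, 132.5]
ee_rot: [0.006, 0.767, -0.642, -0.007]
wrist_force: [-0.6, 0.8, -0.8]
finger_gap: 15.2
[595.65030749  53.9587982  132.49050043] [-0.57746476  0.77857231 -0.82898068]
(50, 38) [261. 199.]
(50, -140) [525. 198.]
(50, 100) [170. 199.]
(59, 38) [261. 186.]
(41, 38) [261. 211.]
```

View pics/c4.png

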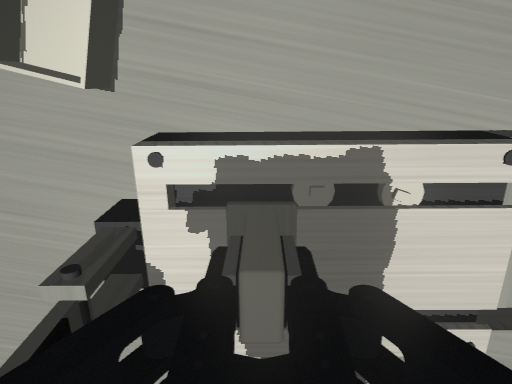

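View pics/c5.png

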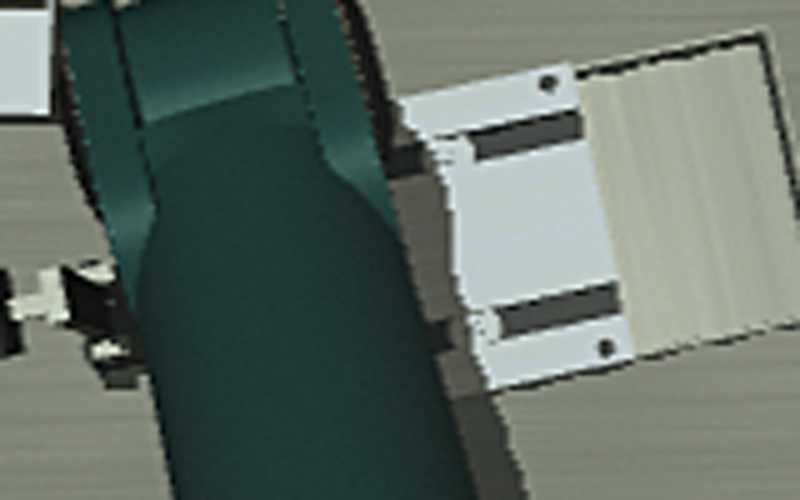

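The slot mouth shows at rows 183–208, about 2.5 mm farther out than predicted; its closed end, at column 170, agrees. I'll shift 3 mm outward and lower the blade gently.

```bash
python3 -m creep '[[0,0.3,0.05,0,0],[0,0,0,-0.8,0],[0,0,0,-0.8,0],[0,0,0,0,0]]' 60
```

```text
time: 6.15
eef_pos: [599.8, 53.4, 118.0]
ee_rot: [0.004, 0.766, -0.642, -0.006]
wrist_force: [-0.1, 0.2, -0.8]
finger_gap: 15.8
```

```bash
python3 -m creep '[[0,-0.1,0,-0.6,0],[0,0,0,0,0],[0,0,0,0,0]]' 60
```

```text
time: 6.52
eef_pos: [598.8, 53.4, 111.7]
ee_rot: [0.004, 0.766, -0.642, -0.006]
wrist_force: [-0.8, 0.6, -0.2]
finger_gap: 15.3
```

```bash
python3 -m creep '[[0,0.18,-0.98,-0.1,0],[0,0.18,-0.98,0,0],[0,0.18,-0.98,0,0],[0,0.18,-0.98,0,0],[0,0.18,-0.98,0,0],[0,0.18,-0.98,0,0],[0,0.18,-0.98,0,0],[0,0,0,0,0]]' 60
cat > st.py <<'E'
from h import *
b=np.load('bed.npz');Rm,t=b['R'],b['t']
s=manip.get_state();p=s['eef_pos'];q=s['ee_rot'];X=rot(q).as_matrix()[:,0]
print('bed',(Rm.T@(p[:2]-t)).round(1),'z',p[2].round(1),'yaw',np.degrees(np.arctan2(X[1],X[0])).round(1),'F',s['wrist_force'].round(1),'gap',round(s['finger_gap'],1),'t',s['time'],'w',p.round(1))
E
python3 st.py
```

```text
time: 7.52
eef_pos: [612.5, -21.5, 111.0]
ee_rot: [0.004, 0.766, -0.643, -0.005]
wrist_force: [0.1, 0.2, -1.2]
finger_gap: 15.4
bed [ 51.2 -40.5] z 111.0 yaw -80.0 F [ 0.1  0.2 -1.2] gap 15.4 t 7.525 w [612.5 -21.5 111. ]
```

```bash
python3 - <<'E'
from h import *
im=vision.get_image('wrist');cv2.imwrite('pics/d1.png',im)
E
python3 -m creep '[[0,0.18,-0.98,-0.1,0],[0,0.18,-0.98,0,0],[0,0.18,-0.98,0,0],[0,0.18,-0.98,0,0],[0,0.18,-0.98,0,0],[0,0.18,-0.98,0,0],[0,0.18,-0.98,0,0],[0,0,0,0,0]]' 60; python3 st.py
```

```text
time: 8.57
eef_pos: [625.8, -94.3, 109.8]
ee_rot: [0.004, 0.766, -0.643, -0.005]
wrist_force: [0.1, -0.1, -1.2]
finger_gap: 15.3
bed [  51.1 -114.5] z 109.8 yaw -80.0 F [ 0.1 -0.1 -1.2] gap 15.3 t 8.575 w [625.8 -94.3 109.8]
```

View pics/d1.png

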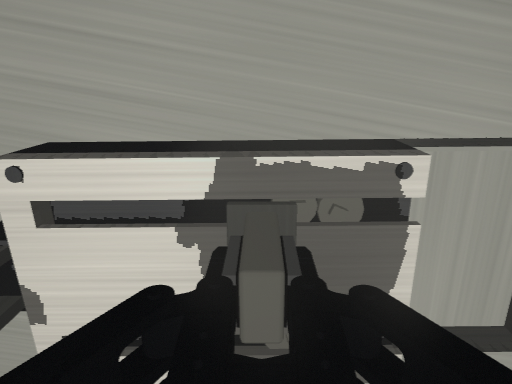

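Both feet are sliding ahead of the blade, at columns 305 and 340. Pushing on past the open end.

```bash
python3 -m creep '[[0,0.18,-0.98,0,0],[0,0.18,-0.98,0,0],[0,0.18,-0.98,0,0],[0,0.18,-0.98,0,0],[0,0,0,0,0]]' 60; python3 st.py
python3 - <<'E'
from h import *
im=vision.get_image('wrist');cv2.imwrite('pics/d2.png',im)
im=vision.get_image('top');crop(im,170,140,340,240,4.5,'d3.png')
E
```

```text
time: 9.2
eef_pos: [633.5, -136.2, 109.8]
ee_rot: [0.004, 0.766, -0.643, -0.005]
wrist_force: [0.0, 0.8, -1.0]
finger_gap: 15.1
bed [  51.  -157.1] z 109.8 yaw -80.0 F [ 0.   0.8 -1. ] gap 15.1 t 9.2 w [ 633.5 -136.2  109.8]
```

View pics/d2.png

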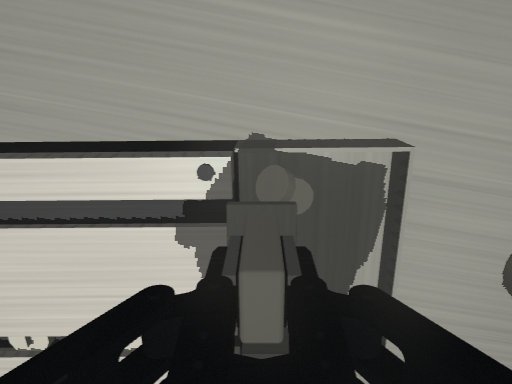

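View pics/d3.png

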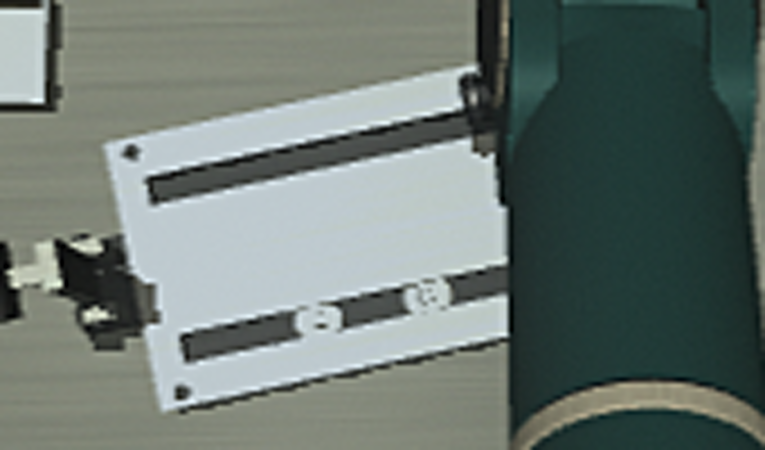

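Both feet of slot 2 are in the pan at (274,183) and (300,195), and that slot is clear. Next is slot 1.

```bash
python3 -m creep '[[0,0,0,2.5,0],[0,0,0,1.7,0],[0,-2.7,3.6,0,0],[0,-2.7,3.6,0,0],[0,-2.7,3.6,0,0],[0,-2.7,3.6,0,0],[0,-2.7,3.6,0,0],[0,0,0,0,0]]' 60; python3 st.py
```

```text
time: 10.3
eef_pos: [493.3, 52.9, 154.4]
ee_rot: [0.003, 0.768, -0.641, -0.005]
wrist_force: [1.0, -1.0, -1.3]
finger_gap: 15.2
bed [-52.6  54.3] z 154.4 yaw -79.7 F [ 1.  -1.  -1.3] gap 15.2 t 10.3 w [493.3  52.9 154.4]
```

```bash
python3 -m creep '[[0,0.5,-0.7,-1,0],[0,0,0,-0.8,0],[0,0,0,0,0]]' 60; python3 st.py
python3 - <<'E'
from h import *
im=vision.get_image('wrist');cv2.imwrite('pics/d4.png',im)
E
```

```text
time: 10.68
eef_pos: [499.5, 43.9, 135.0]
ee_rot: [0.003, 0.767, -0.641, -0.005]
wrist_force: [0.8, -0.4, -1.5]
finger_gap: 15.2
bed [-48.2  44.4] z 135.0 yaw -79.8 F [ 0.8 -0.4 -1.5] gap 15.2 t 10.675 w [499.5  43.9 135. ]
```

View pics/d4.png

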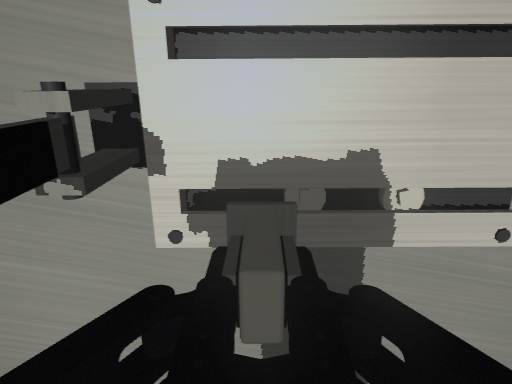

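The slot is centred at row 199, as it was before. The nearest foot is at (306,200), ahead of the blade. Lowering.

```bash
python3 -m creep '[[0,0,0,-0.9,0],[0,0,0,-0.7,0],[0,0,0,-0.4,0],[0,0,0,0,0]]' 60; python3 st.py
```

```text
time: 11.22
eef_pos: [499.7, 43.5, 113.6]
ee_rot: [0.003, 0.767, -0.642, -0.005]
wrist_force: [-0.7, -0.8, -0.8]
finger_gap: 15.4
bed [-48.   43.9] z 113.6 yaw -79.8 F [-0.7 -0.8 -0.8] gap 15.4 t 11.225 w [499.7  43.5 113.6]
```

```bash
python3 -m creep '[[0,-0.1,0,-0.35,0],[0,0.15,-0.98,0,0],[0,0.18,-0.98,0,0],[0,0.18,-0.98,0,0],[0,0.18,-0.98,0,0],[0,0.18,-0.98,0,0],[0,0.18,-0.98,0,0],[0,0.18,-0.98,0,0],[0,0.18,-0.98,0,0],[0,0,0,0,0]]' 60; python3 st.py
```

```text
time: 12.48
eef_pos: [514.1, -41.5, 110.5]
ee_rot: [0.003, 0.766, -0.642, -0.004]
wrist_force: [-0.4, 1.0, -1.2]
finger_gap: 15.5
bed [-49.3 -42.3] z 110.5 yaw -79.9 F [-0.4  1.  -1.2] gap 15.5 t 12.475 w [514.1 -41.5 110.5]
```

```bash
python3 -m creep '[[0,0.18,-0.98,0,0],[0,0.18,-0.98,0,0],[0,0.18,-0.98,0,0],[0,0.18,-0.98,0,0],[0,0.18,-0.98,0,0],[0,0.18,-0.98,0,0],[0,0.18,-0.98,0,0],[0,0.18,-0.98,0,0],[0,0.18,-0.98,0,0],[0,0.18,-0.98,0,0]]' 60;  python3 -m creep '[[0,0.18,-0.98,0,0],[0,0,0,0,0]]'; python3 st.py
python3 - <<'E'
from h import *
im=vision.get_image('wrist');cv2.imwrite('pics/d5.png',im)
E
```

```text
time: 13.72
eef_pos: [533.2, -145.7, 110.5]
ee_rot: [0.003, 0.767, -0.642, -0.004]
wrist_force: [0.2, -0.2, -0.2]
finger_gap: 15.5
time: 13.98
eef_pos: [535.1, -157.1, 110.4]
ee_rot: [0.003, 0.767, -0.642, -0.004]
wrist_force: [0.7, -0.0, -1.1]
finger_gap: 15.1
bed [ -49.5 -159.8] z 110.4 yaw -79.9 F [ 0.7 -0.  -1.1] gap 15.1 t 13.975 w [ 535.1 -157.1  110.4]
```

View pics/d5.png

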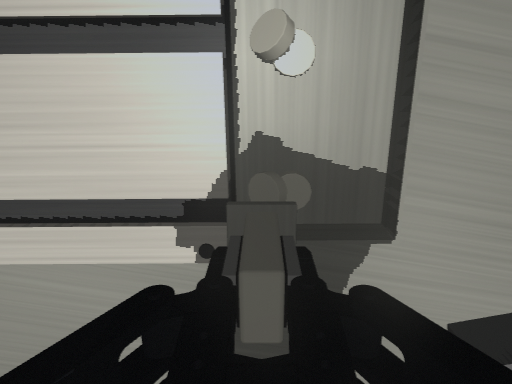

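All four feet lie in the pan, at (273,35), (295,50), (267,187) and (294,192). Lifting the scraper and taking it back to its holder.

```bash
python3 -m creep '[[0,0,0,3,0],[0,-0.5,-1,2,-9],[0,-1.6,-3,0,-9.5],[0,-1.6,-3,0,-9.5],[0,-1.6,-3,0,-9.5],[0,-1.6,-3,0,-9.5],[0,-1.6,-3,0,-9.5],[0,-1.6,-3,0,-9.5],[0,-1.4,-3,0,-9.5],[0,0,0,0,0]]' 60; python3 st.py
```

```text
time: 15.28
eef_pos: [417.1, -377.1, 162.4]
ee_rot: [0.003, -0.196, 0.981, 0.005]
wrist_force: [0.1, 1.5, -0.9]
finger_gap: 14.9
bed [-205.4 -354.8] z 162.4 yaw -157.4 F [ 0.1  1.5 -0.9] gap 14.9 t 15.275 w [ 417.1 -377.1  162.4]
```

```bash
python3 -m creep '[[0,0.28,-1.5,-1.2,0],[0,0,0,-1.5,0],[0,0,0,0,0]]' 60; python3 st.py
python3 - <<'E'
from h import *
im=vision.get_image('wrist');cv2.imwrite('pics/d6.png',im)
E
```

```text
time: 15.65
eef_pos: [421.3, -390.7, 132.9]
ee_rot: [0.003, -0.199, 0.98, 0.006]
wrist_force: [0.5, -0.5, -1.0]
finger_gap: 15.1
bed [-203.7 -368.9] z 132.9 yaw -157.0 F [ 0.5 -0.5 -1. ] gap 15.1 t 15.65 w [ 421.3 -390.7  132.9]
```

View pics/d6.png

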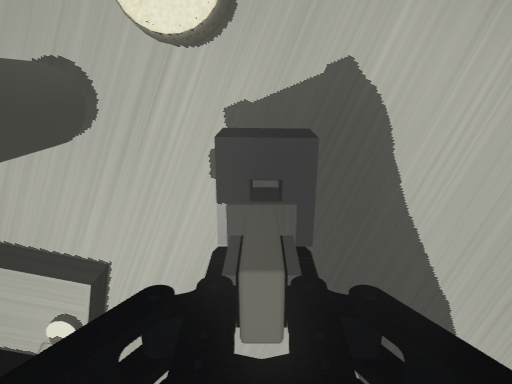

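The hole is at (266,187), about 3 mm to the right of the tool, which is the same remaining error the pose shows (-1.4, -2.5). Correcting and inserting.

```bash
python3 -m creep '[[0,-0.15,-0.25,-0.5,0],[0,0,0,-0.6,0],[0,0,0,0,0]]' 60; python3 st.py
```

```text
time: 16.08
eef_pos: [420.4, -393.2, 122.3]
ee_rot: [0.003, -0.2, 0.98, 0.005]
wrist_force: [-0.0, 0.0, -0.3]
finger_gap: 15.5
bed [-205.1 -371.3] z 122.3 yaw -157.0 F [-0.   0.  -0.3] gap 15.5 t 16.075 w [ 420.4 -393.2  122.3]
```

```bash
python3 -m creep '[[0,0,0,-1,0],[0,0,0,-1,0],[0,0,0,-1,0],[0,0,0,-0.8,0],[0,0,0,0,0]]' 60; python3 st.py
```

```text
time: 16.7
eef_pos: [420.3, -392.9, 81.2]
ee_rot: [0.003, -0.2, 0.98, 0.006]
wrist_force: [-1.0, -0.6, -1.5]
finger_gap: 15.4
bed [-205.1 -370.9] z 81.2 yaw -157.0 F [-1.  -0.6 -1.5] gap 15.4 t 16.7 w [ 420.3 -392.9   81.2]
```

```bash
python3 -m creep '[[0,0,0,-0.5,0],[0,0,0,-0.2,0],[0,0,0,0,0]]' 60; python3 st.py
```

```text
time: 17.08
eef_pos: [420.5, -393.2, 74.2]
ee_rot: [0.003, -0.2, 0.98, 0.005]
wrist_force: [0.0, 0.2, -1.0]
finger_gap: 15.3
bed [-204.9 -371.2] z 74.2 yaw -157.0 F [ 0.   0.2 -1. ] gap 15.3 t 17.075 w [ 420.5 -393.2   74.2]
```

```bash
python3 -m creep '[[0,0,0,-0.12,0],[0,0,0,0,0]]' 60; python3 st.py
```

```text
time: 17.32
eef_pos: [420.7, -393.4, 73.4]
ee_rot: [0.003, -0.2, 0.98, 0.005]
wrist_force: [-0.9, 0.1, -0.7]
finger_gap: 15.2
bed [-204.8 -371.4] z 73.4 yaw -157.0 F [-0.9  0.1 -0.7] gap 15.2 t 17.325 w [ 420.7 -393.4   73.4]
```

Within 0.3 mm of the seat. Releasing and rising.

```bash
python3 -m creep '[[0.6,0,0,0,0],[1,0,0,0,0],[1,0,0,0,0],[1,0,0,0,0],[1,0,0,0,0]]' 60; python3 st.py; python3 -m creep '[[1,0,0,3,0],[1,0,0,5,0],[1,0,0,4,0],[1,0,0,2,0],[1,0,0,0,0]]'
python3 - <<'E'
from h import *
im=vision.get_image('wrist');cv2.imwrite('pics/d7.png',im)
im=vision.get_image('top');cv2.imwrite('pics/d8.png',im)
im=vision.get_image('scene');crop(im,150,100,350,260,4,'d9.png')
E
```

```text
time: 17.95
eef_pos: [420.9, -393.5, 73.6]
ee_rot: [0.004, -0.2, 0.98, 0.005]
wrist_force: [-0.6, -0.2, -0.7]
finger_gap: 85.2
bed [-204.6 -371.6] z 73.6 yaw -157.0 F [-0.6 -0.2 -0.7] gap 85.2 t 17.95 w [ 420.9 -393.5   73.6]
time: 18.58
eef_pos: [420.1, -392.9, 217.5]
ee_rot: [0.003, -0.2, 0.98, 0.005]
wrist_force: [1.0, 0.3, 0.5]
finger_gap: 85.7
```

View pics/d7.png

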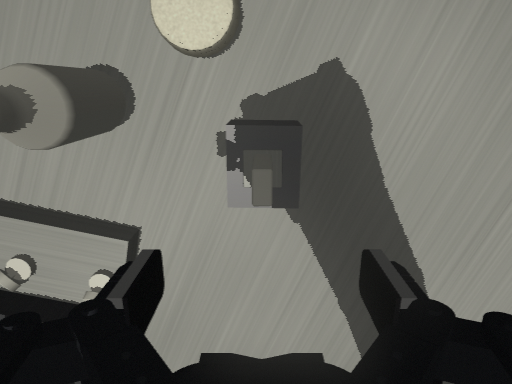

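View pics/d8.png

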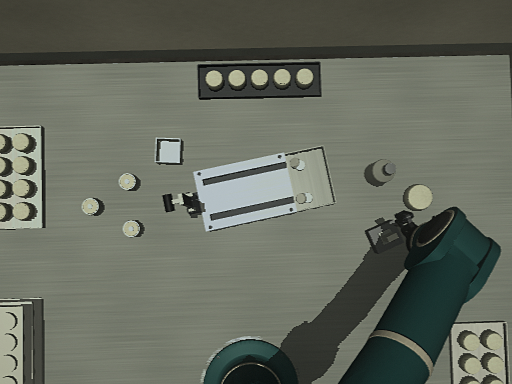

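View pics/d9.png

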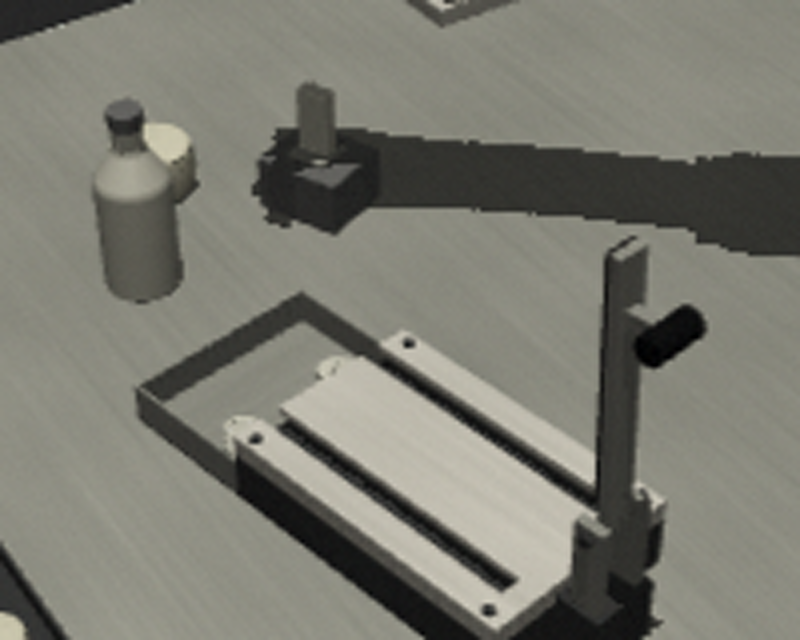

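The slots are clear, the feet are in the pan and the scraper is standing in its holder. The moulds are unmoved at (128,182), (92,206) and (132,229). Going round the near side of the bar to the mould at (464,321).

```bash
python3 -m creep '[[1,-0.5,3,1,0],[1,-0.8,5.5,1,5],[1,-0.8,5.8,1,9],[1,-0.8,5.8,0,9],[1,-0.5,5.8,0,9],[1,0,5.8,0,9],[1,0,5.8,0,9],[1,0.3,5.8,0,9],[1,0.5,5.8,0,3],[1,1,5.8,0,0]]'; python3 -m creep '[[1,1.5,5.6,0,0],[1,1.8,5,-1,0],[1,1.8,3,-2,0],[1,0,0,0,0]]'; python3 st.py
```

```text
time: 19.98
eef_pos: [395.5, 170.8, 236.9]
ee_rot: [-0.008, -0.687, 0.727, 0.008]
wrist_force: [2.0, -0.6, 0.4]
finger_gap: 85.3
time: 20.48
eef_pos: [445.3, 314.8, 201.6]
ee_rot: [-0.01, -0.689, 0.725, 0.011]
wrist_force: [0.2, -0.9, 0.1]
finger_gap: 85.5
bed [-52.4 320.6] z 201.6 yaw -93.0 F [ 0.2 -0.9  0.1] gap 85.5 t 20.475 w [445.3 314.8 201.6]
```

```bash
python3 -m creep '[[1,1.8,0.6,-3,0],[1,0,0,-5,0],[1,0,0,0,0]]'; python3 st.py
python3 - <<'E'
from h import *
cm=vision.camera_model('wrist');im=vision.get_image('wrist');cv2.imwrite('pics/e1.png',im)
print(proj(cm,(463.7,321.1,45)))
E
```

```text
time: 20.85
eef_pos: [462.8, 319.4, 118.9]
ee_rot: [-0.011, -0.688, 0.725, 0.011]
wrist_force: [-0.4, 0.0, 0.6]
finger_gap: 85.3
bed [-34.4 321.9] z 118.9 yaw -93.0 F [-0.4  0.   0.6] gap 85.3 t 20.85 w [462.8 319.4 118.9]
[259.25870668 197.14580206]
```

View pics/e1.png

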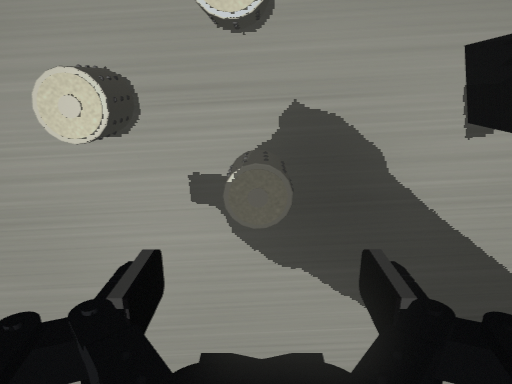

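The mould's top is at (258,196), within a pixel of the prediction. Going down.

```bash
python3 -m creep '[[1,0.1,0.15,-3,0],[1,0,0,-4,0],[1,0,0,-2.5,0],[1,0,0,0,0]]'; python3 st.py
```

```text
time: 21.4
eef_pos: [469.5, 323.3, 33.8]
ee_rot: [-0.004, -0.688, 0.726, 0.009]
wrist_force: [0.7, -0.4, 0.1]
finger_gap: 85.1
bed [-27.1 324.6] z 33.8 yaw -93.1 F [ 0.7 -0.4  0.1] gap 85.1 t 21.4 w [469.5 323.3  33.8]
```

```bash
python3 -m creep '[[1,-0.55,-0.2,0,0],[1,0,0,-1,0],[1,0,0,-1,0],[1,0,0,0,0]]'; python3 st.py
```

```text
time: 21.9
eef_pos: [465.7, 322.2, 17.5]
ee_rot: [-0.001, -0.687, 0.726, 0.009]
wrist_force: [-0.3, -0.2, -0.2]
finger_gap: 84.9
bed [-31.  324.2] z 17.5 yaw -93.1 F [-0.3 -0.2 -0.2] gap 84.9 t 21.9 w [465.7 322.2  17.5]
```

```bash
python3 -m creep '[[1,-0.2,-0.1,-0.8,0],[0.5,0,0,0,0],[0.4,0,0,0,0],[0.3,0,0,0,0],[0.3,0,0,0,0],[0.3,0,0,0,0]]' 40; python3 st.py
```

```text
time: 22.65
eef_pos: [463.6, 321.2, 9.2]
ee_rot: [-0.001, -0.687, 0.726, 0.009]
wrist_force: [-0.5, 0.8, -1.0]
finger_gap: 47.2
bed [-33.3 323.6] z 9.2 yaw -93.1 F [-0.5  0.8 -1. ] gap 47.2 t 22.65 w [463.6 321.2   9.2]
```

Gripped, with the gap at 47.2 mm. Lifting and carrying it round the near side of the bar.

```bash
python3 -m creep '[[0.3,0,0,3,0],[0.3,-0.5,0,6,0],[0.3,-1,-1,6,-5],[0.3,-2,-3,3,-8],[0.3,-2,-3.7,0,-8],[0.3,-2,-3.8,0,-8],[0.3,0,-4,0,-8],[0.3,0,-4,0,-4],[0.3,0.5,-4,0,0],[0.3,0,0,0,0]]' 40; python3 st.py
```

```text
time: 23.9
eef_pos: [389.5, 79.3, 194.8]
ee_rot: [0.005, -0.379, 0.925, 0.009]
wrist_force: [0.3, 0.6, -1.1]
finger_gap: 47.3
bed [-149.9   99.1] z 194.8 yaw -135.5 F [ 0.3  0.6 -1.1] gap 47.3 t 23.9 w [389.5  79.3 194.8]
```

```bash
python3 -m creep '[[0.3,4,-0.5,0,0],[0.3,5,-0.6,0,0],[0.3,4,-0.5,0,0],[0.3,1,0,-3,0],[0.3,0,0,-4,0],[0.3,0,0,0,0]]' 40; python3 st.py
python3 - <<'E'
from h import *
cv2.imwrite('pics/e2.png',vision.get_image('wrist'))
crop(vision.get_image('scene'),150,100,350,260,4,'e3.png')
E
```

```text
time: 24.65
eef_pos: [534.2, 66.2, 123.4]
ee_rot: [0.006, -0.38, 0.925, 0.009]
wrist_force: [-0.7, 0.2, -0.8]
finger_gap: 47.1
bed [-10.  60.] z 123.4 yaw -135.3 F [-0.7  0.2 -0.8] gap 47.1 t 24.65 w [534.2  66.2 123.4]
```

View pics/e2.png

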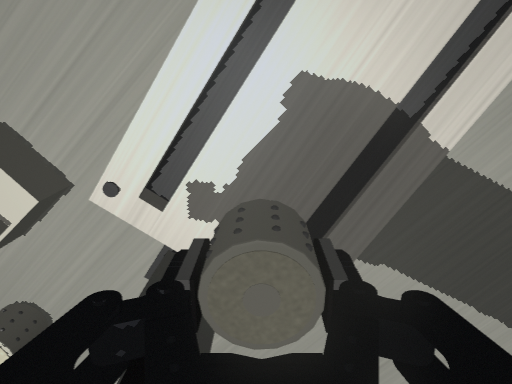

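View pics/e3.png

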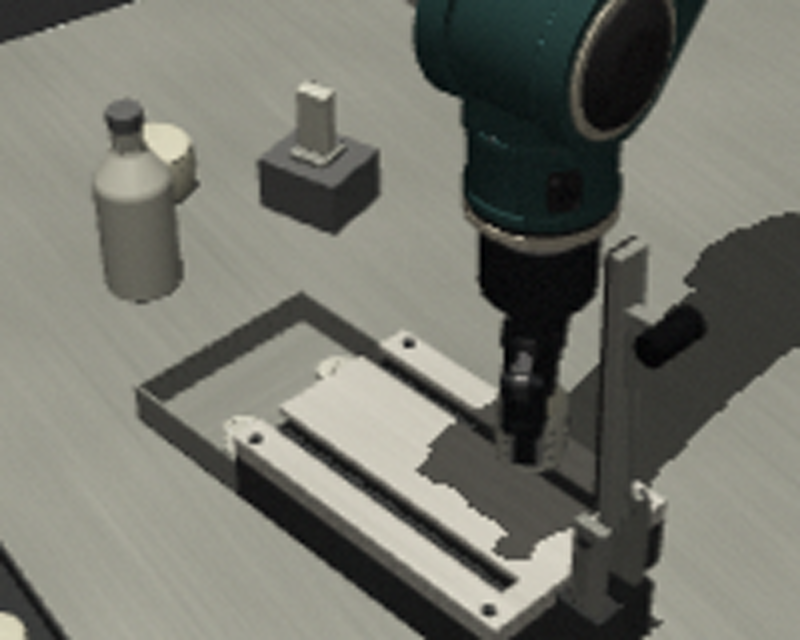

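```bash
python3 -m creep '[[0.3,1.25,-1.2,-1,0],[0.3,0,0,-1.5,0],[0.3,0,0,0,0]]' 40; python3 st.py
```

```text
time: 25.12
eef_pos: [550.9, 53.6, 103.4]
ee_rot: [0.011, -0.38, 0.925, 0.008]
wrist_force: [-0.9, 0.5, -1.8]
finger_gap: 47.2
bed [ 4.2 44.6] z 103.4 yaw -135.3 F [-0.9  0.5 -1.8] gap 47.2 t 25.125 w [550.9  53.6 103.4]
```

```bash
python3 -m creep '[[0.3,-0.35,0,-1,0],[0.3,0,0,-1,0],[0.3,0,0,-0.5,0],[0.3,0,0,0,0]]' 40; python3 st.py
```

```text
time: 25.62
eef_pos: [546.9, 54.0, 77.1]
ee_rot: [0.011, -0.38, 0.925, 0.008]
wrist_force: [-1.1, 0.1, -1.9]
finger_gap: 47.2
bed [ 0.3 45.7] z 77.1 yaw -135.3 F [-1.1  0.1 -1.9] gap 47.2 t 25.625 w [546.9  54.   77.1]
```

```bash
python3 -m creep '[[0.3,0.05,0,-0.5,0],[0.3,0,0,-0.2,0],[0.3,0,0,0,0]]' 40; python3 st.py
```

```text
time: 26.0
eef_pos: [547.7, 54.1, 69.9]
ee_rot: [0.011, -0.38, 0.925, 0.008]
wrist_force: [-0.7, 1.3, -1.0]
finger_gap: 46.8
bed [ 1.2 45.6] z 69.9 yaw -135.3 F [-0.7  1.3 -1. ] gap 46.8 t 26.0 w [547.7  54.1  69.9]
```

```bash
python3 -m creep '[[0.3,0,0,-0.1,0],[0.6,0,0,0,0],[0.9,0,0,0,0],[0.9,0,0,0,0],[0.9,0,0,3,0],[1,0,0,5,0],[1,0,0,5,0],[1,0,0,2,0],[1,0,0,0,0]]' 40; python3 st.py
python3 - <<'E'
from h import *
cv2.imwrite('pics/e4.png',vision.get_image('wrist'))
cv2.imwrite('pics/e5.png',vision.get_image('top'))
E
```

```text
time: 27.12
eef_pos: [547.3, 54.1, 224.0]
ee_rot: [0.011, -0.381, 0.925, 0.008]
wrist_force: [-0.5, 0.3, -0.7]
finger_gap: 85.3
bed [ 0.7 45.7] z 224.0 yaw -135.3 F [-0.5  0.3 -0.7] gap 85.3 t 27.125 w [547.3  54.1 224. ]
```

View pics/e4.png

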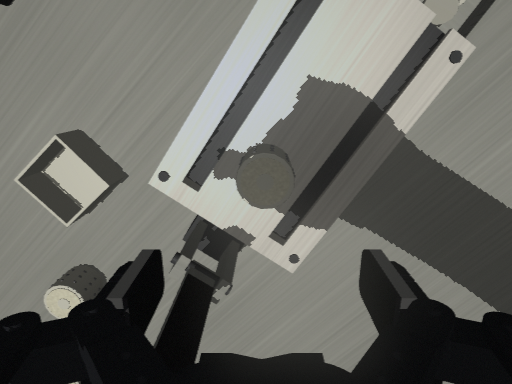

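View pics/e5.png

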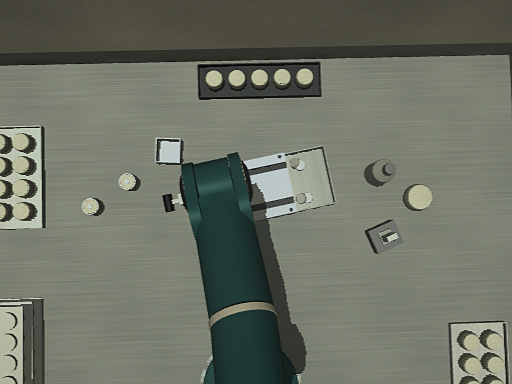

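The first mould stands between the slots, its top at (265,179). Going back for the second, at (529,434).

```bash
python3 -m creep '[[1,-4,0,0,0],[1,-5.5,0,0,0],[1,-5.5,1,0,0],[1,-1,4,0,0],[1,0,6,0,5],[1,0.5,6,0,8],[1,2,6,0,8],[1,3,6,0,8],[1,3.5,6,0,8],[1,3.5,5,-2,3]]' 40; python3 -m creep '[[1,1.5,0.5,-2,0],[1,0,0,0,0]]'; python3 st.py
python3 - <<'E'
from h import *
cv2.imwrite('pics/f0.png',vision.get_image('top'))
E
```

```text
time: 28.48
eef_pos: [494.1, 443.9, 191.8]
ee_rot: [-0.0, -0.68, 0.733, 0.011]
wrist_force: [0.9, -1.5, 1.2]
finger_gap: 85.6
time: 28.72
eef_pos: [508.2, 451.0, 164.8]
ee_rot: [-0.004, -0.681, 0.732, 0.012]
wrist_force: [-0.5, -0.8, 0.7]
finger_gap: 85.7
bed [ 34.1 443.2] z 164.8 yaw -94.2 F [-0.5 -0.8  0.7] gap 85.7 t 28.725 w [508.2 451.  164.8]
```

View pics/f0.png

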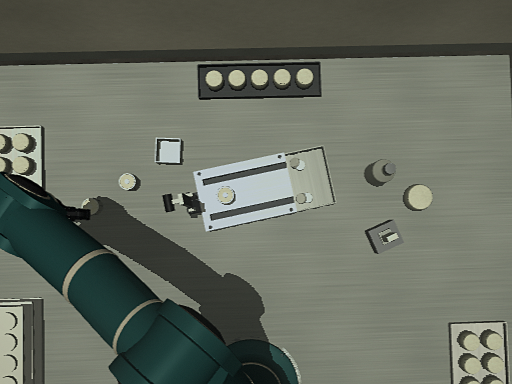

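The first mould is on the bed at (226,195). The second looks unmoved at (92,206), partly hidden. Centring over it.

```bash
python3 -m creep '[[1,2,-1.7,-1,0],[1,0,0,-2.5,0],[1,0,0,0,0]]'; python3 st.py
python3 - <<'E'
from h import *
cm=vision.camera_model('wrist');im=vision.get_image('wrist');cv2.imwrite('pics/f1.png',im)
print(proj(cm,(528.6,433.8,45)))
b=np.load('bed.npz');c=vision.camera_model('top');print(b['R'].T@(ray(c,(226.3,195.3),105)[:2]-b['t']))
E
```

```text
time: 29.15
eef_pos: [528.2, 431.9, 132.2]
ee_rot: [-0.002, -0.681, 0.732, 0.012]
wrist_force: [-0.3, 0.0, 0.6]
finger_gap: 85.6
bed [ 50.3 420.7] z 132.2 yaw -94.2 F [-0.3  0.   0.6] gap 85.6 t 29.15 w [528.2 431.9 132.2]
[260.69187191 192.68973798]
[-2.34751585 41.12179235]
```

View pics/f1.png

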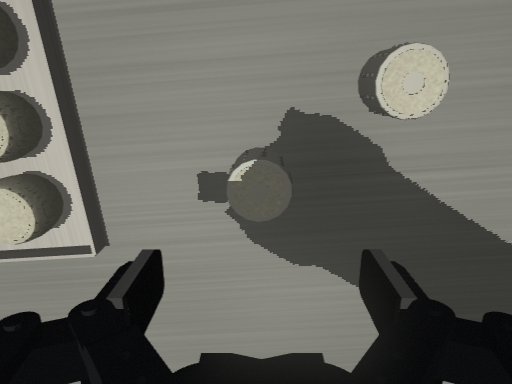

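The mould's top is at (260,190), as predicted. Going down.

```bash
python3 -m creep '[[1,0,0.2,-3,0],[1,0,0,-3,0],[1,0,0,-2.5,0],[1,0,0,0,0]]'; python3 st.py
```

```text
time: 29.7
eef_pos: [531.8, 434.6, 53.8]
ee_rot: [0.003, -0.68, 0.733, 0.011]
wrist_force: [0.5, 1.0, 0.7]
finger_gap: 85.3
bed [ 54.3 422.7] z 53.8 yaw -94.3 F [0.5 1.  0.7] gap 85.3 t 29.7 w [531.8 434.6  53.8]
```

```bash
python3 -m creep '[[1,-0.35,-0.1,-1,0],[1,0,0,-1.5,0],[1,0,0,-1,0],[1,0,0,0,0]]'; python3 st.py
```

```text
time: 30.2
eef_pos: [529.4, 434.4, 20.4]
ee_rot: [0.005, -0.68, 0.733, 0.01]
wrist_force: [0.4, -0.7, 0.2]
finger_gap: 85.2
bed [ 51.9 422.9] z 20.4 yaw -94.3 F [ 0.4 -0.7  0.2] gap 85.2 t 30.2 w [529.4 434.4  20.4]
```

```bash
python3 -m creep '[[1,-0.1,0,-1,0],[0.5,0,0,0,0],[0.4,0,0,0,0],[0.3,0,0,0,0],[0.3,0,0,0,0],[0.3,0,0,0,0]]' 40; python3 st.py
```

```text
time: 30.95
eef_pos: [528.7, 434.7, 10.5]
ee_rot: [0.005, -0.68, 0.733, 0.01]
wrist_force: [-0.9, -0.6, -1.5]
finger_gap: 47.2
bed [ 51.3 423.4] z 10.5 yaw -94.3 F [-0.9 -0.6 -1.5] gap 47.2 t 30.95 w [528.7 434.7  10.5]
```

Gripped (47.2). Carrying it by the same route.

```bash
python3 -m creep '[[0.3,0,0,3,0],[0.3,-0.5,0,6,0],[0.3,-2,-2,6,-5],[0.3,-2.8,-5,3,-8],[0.3,-2.8,-5,0,-8],[0.3,-2.8,-5,0,-8],[0.3,-2.8,-5,0,-8],[0.3,0,-6,0,-4],[0.3,0,-6,0,0],[0.3,1,-5,0,0]]' 40; python3 st.py
```

```text
time: 32.2
eef_pos: [409.1, 65.3, 190.8]
ee_rot: [0.01, -0.406, 0.914, 0.007]
wrist_force: [1.3, 0.4, -1.4]
finger_gap: 47.3
bed [-133.2   81.7] z 190.8 yaw -132.1 F [ 1.3  0.4 -1.4] gap 47.3 t 32.2 w [409.1  65.3 190.8]
```

```bash
python3 -m creep '[[0.3,3.5,-3,0,-3],[0.3,5,-2.5,0,0],[0.3,5,-1,0,0],[0.3,0.5,0,-2,0],[0.3,0,0,0,0]]' 40; python3 st.py
```

```text
time: 32.83
eef_pos: [552.6, -5.4, 171.0]
ee_rot: [0.011, -0.38, 0.925, 0.007]
wrist_force: [-1.2, -0.5, -1.1]
finger_gap: 47.3
bed [ -4.9 -13.8] z 171.0 yaw -135.4 F [-1.2 -0.5 -1.1] gap 47.3 t 32.825 w [552.6  -5.4 171. ]
```

```bash
python3 -m creep '[[0.3,0.45,0.6,-1,0],[0.3,0,0,-2.5,0],[0.3,0,0,0,0]]' 40; python3 st.py
python3 - <<'E'
from h import *
cv2.imwrite('pics/f2.png',vision.get_image('wrist'))
crop(vision.get_image('scene'),200,130,350,260,5,'f3.png')
E
```

```text
time: 33.2
eef_pos: [556.1, 3.0, 136.0]
ee_rot: [0.012, -0.381, 0.925, 0.007]
wrist_force: [-0.8, 0.2, -0.9]
finger_gap: 47.1
bed [ 0.1 -6.1] z 136.0 yaw -135.2 F [-0.8  0.2 -0.9] gap 47.1 t 33.2 w [556.1   3.  136. ]
```

View pics/f3.png

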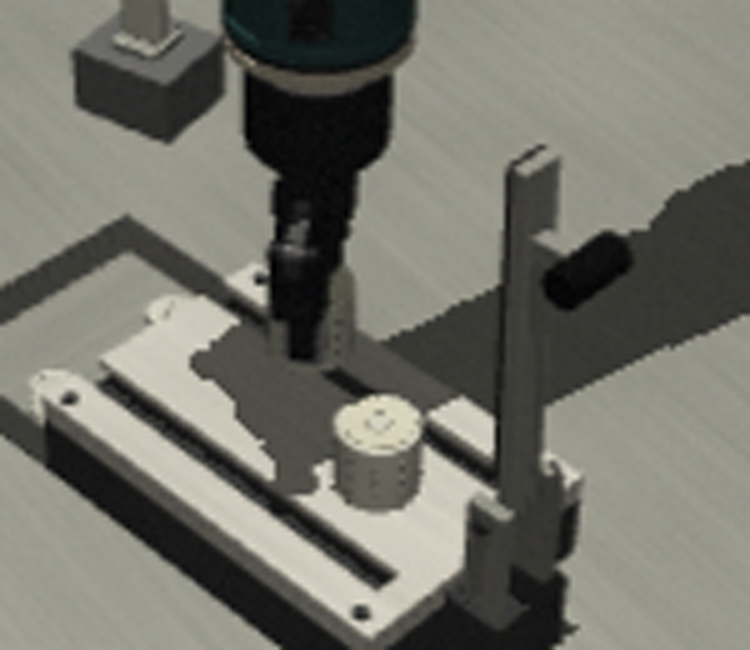

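```bash
python3 -m creep '[[0.3,0.15,-0.35,-0.5,0],[0.3,0,0,-2,0],[0.3,0,0,-2,0],[0.3,0,0,0,0]]' 40; python3 st.py
```

```text
time: 33.8
eef_pos: [560.6, -1.1, 94.6]
ee_rot: [0.016, -0.381, 0.925, 0.006]
wrist_force: [-1.1, 0.4, -0.9]
finger_gap: 46.8
bed [  3.9 -11. ] z 94.6 yaw -135.2 F [-1.1  0.4 -0.9] gap 46.8 t 33.8 w [560.6  -1.1  94.6]
```

```bash
python3 -m creep '[[0.3,-0.3,0.1,-0.9,0],[0.3,0,0,-0.9,0],[0.3,0,0,0,0]]' 40; python3 st.py
```

```text
time: 34.17
eef_pos: [558.3, -0.1, 77.3]
ee_rot: [0.017, -0.381, 0.925, 0.006]
wrist_force: [-0.8, 0.4, -1.2]
finger_gap: 47.2
bed [ 1.8 -9.6] z 77.3 yaw -135.2 F [-0.8  0.4 -1.2] gap 47.2 t 34.175 w [ 5.583e+02 -1.000e-01  7.730e+01]
```

```bash
python3 -m creep '[[0.3,-0.1,0,-0.55,0],[0.3,0,0,0,0]]' 40; python3 st.py
```

```text
time: 34.42
eef_pos: [557.5, -0.1, 71.7]
ee_rot: [0.017, -0.381, 0.925, 0.006]
wrist_force: [-0.5, -0.7, -1.3]
finger_gap: 47.1
bed [ 0.9 -9.4] z 71.7 yaw -135.2 F [-0.5 -0.7 -1.3] gap 47.1 t 34.425 w [ 5.575e+02 -1.000e-01  7.170e+01]
```

```bash
python3 -m creep '[[0.3,0,0,-0.1,0],[0.65,0,0,0,0],[0.75,0,0,0,0],[0.75,0,0,0,0],[0.75,0,0,2.5,0],[0.75,0,0,5,0],[1,0,0,5,0],[1,0,0,2,0],[1,0,0,0,0]]' 40; python3 st.py
python3 - <<'E'
from h import *
cv2.imwrite('pics/f4.png',vision.get_image('wrist'))
E
```

```text
time: 35.55
eef_pos: [557.2, -0.2, 220.7]
ee_rot: [0.018, -0.381, 0.925, 0.005]
wrist_force: [-0.5, 0.2, -0.8]
finger_gap: 85.3
bed [ 0.6 -9.5] z 220.7 yaw -135.3 F [-0.5  0.2 -0.8] gap 85.3 t 35.55 w [ 5.572e+02 -2.000e-01  2.207e+02]
```

View pics/f4.png

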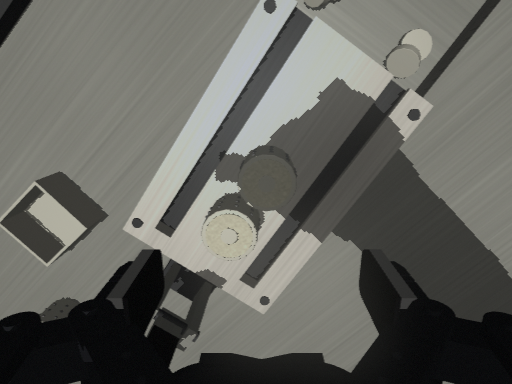

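Two moulds now stand in the row, with tops at (267,177) and (230,232). Going for the third, at (596,330).

```bash
python3 -m creep '[[1,-4,0,0,0],[1,-5.5,0,0,0],[1,-5.5,2,0,0],[1,-1,5,0,0],[1,0,6,0,5],[1,0,6,0,8],[1,1,6,0,8],[1,3,6,0,8],[1,4.5,3,0,8],[1,5,0,0,3]]' 40; python3 st.py;  python3 - <<'E'
from h import *
cv2.imwrite('pics/g0.png',vision.get_image('top'))
E
```

```text
time: 36.85
eef_pos: [518.1, 345.3, 207.8]
ee_rot: [0.007, -0.683, 0.73, 0.012]
wrist_force: [-0.5, 0.1, -0.0]
finger_gap: 85.4
bed [ 24.7 337.4] z 207.8 yaw -93.8 F [-0.5  0.1 -0. ] gap 85.4 t 36.85 w [518.1 345.3 207.8]
```

View pics/g0.png

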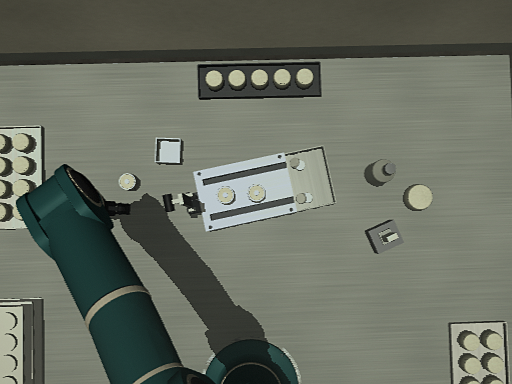

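The second mould appears at (257,193), farther along than I placed it. Measuring.

```bash
cat > row.py <<'E'
from h import *
import sys
b=np.load('bed.npz');Rm,t=b['R'],b['t'];cm=vision.camera_model('top')
im=cv2.imread(sys.argv[1]); crop(im,175,140,335,240,5,sys.argv[2])
hsv=cv2.cvtColor(im,cv2.COLOR_BGR2HSV)
m=((im[:,:,2].astype(int)-im[:,:,0])>15)&(im[:,:,2]>130); m=cv2.morphologyEx(m.astype(np.uint8),cv2.MORPH_CLOSE,np.ones((3,3)))
n,l,s,c=cv2.connectedComponentsWithStats(m)
for i in range(1,n):
    if s[i,4]>60:
        w=[ray(cm,c[i],z)[:2] for z in (105,45)]
        print(c[i].round(1),s[i,4],'bed(z105)',(Rm.T@(w[0]-t)).round(1),'world(z45)',w[1].round(1))
for q in [(0.9,45.6),(0.9,-9.4)]: print(q,proj(cm,[*(Rm@q+t),105]).round(1))
E
python3 row.py pics/g0.png g1.png
```

```text
[281.8  76.5] 201 bed(z105) [ 283.8 -174.1] world(z45) [ 882.4 -115. ]
[304.4  76. ] 197 bed(z105) [ 272.5 -235.1] world(z45) [ 882.4 -179.9]
[213.5  77.9] 197 bed(z105) [317.6   8.9] world(z45) [882.6  79.3]
[236.4  77.4] 203 bed(z105) [306.3 -52.2] world(z45) [882.5  14.4]
[259.1  77. ] 202 bed(z105) [ 295.  -113.2] world(z45) [882.5 -50.4]
[  1.5 140.6] 62 bed(z105) [267.  598.9] world(z45) [719.1 675.8]
[ 19.8 141.3] 214 bed(z105) [255.1 551.9] world(z45) [715.7 625.2]
[  1.5 164. ] 62 bed(z105) [205.1 610.7] world(z45) [653.2 676.3]
[ 16.2 186.2] 652 bed(z105) [138.7 584.1] world(z45) [590.1 636.4]
[126.6 181. ] 135 bed(z105) [ 91.1 294.8] world(z45) [595.8 330.1]
[  1.7 187.2] 69 bed(z105) [144.1 622. ] world(z45) [588.4 676.3]
[420.  196.5] 467 bed(z105) [-115.7 -473.2] world(z45) [ 528.6 -497.9]
[256.1 192.5] 139 bed(z105) [-11.7 -39. ] world(z45) [553.3 -32.1]
[224.7 194.5] 138 bed(z105) [ 0.6 45. ] world(z45) [550.1  56.4]
[103.3 302.5] 297 bed(z105) [-213.1  419.4] world(z45) [259.8 400.7]
[ 10.4 345.5] 1643 bed(z105) [-271.3  679. ] world(z45) [151.  656.4]
[479.1 351.8] 1953 bed(z105) [-557.7 -536.8] world(z45) [  86.6 -646.7]
[146.4 376.1] 108 bed(z105) [-426.9  346.9] world(z45) [ 53.9 285.8]
(0.9, 45.6) [224.4 194.5]
(0.9, -9.4) [244.4 190.2]
```

View pics/g1.png

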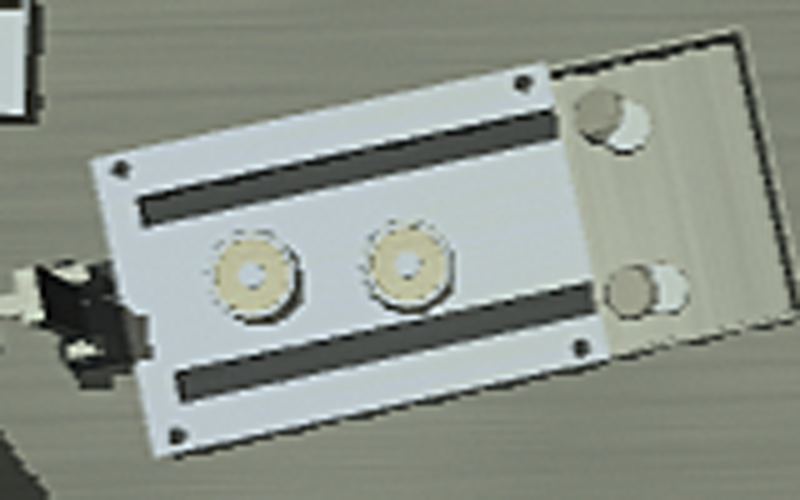

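The first mould is where I placed it, at bed (0.6, 45). The second was knocked from (0.9, -9.4) to (-11.7, -39); it still stands. I'll go back and reset it before fetching the third.

```bash
python3 -m creep '[[1,-4,-1,0,0],[1,-4,-4,0,-5],[1,-3,-5.5,0,-8],[1,-1.5,-5.8,0,-8],[1,0,-5.8,0,-8],[1,0,-5.8,0,-8],[1,0,-5.5,0,-4],[1,3,-3,0,0],[1,5,-0.5,0,0],[1,4,0,0,0]]' 40; python3 st.py
```

```text
time: 38.15
eef_pos: [510.7, -40.4, 193.8]
ee_rot: [0.004, -0.369, 0.929, 0.012]
wrist_force: [-1.2, -0.3, 0.3]
finger_gap: 85.4
bed [-52.4 -40.6] z 193.8 yaw -136.7 F [-1.2 -0.3  0.3] gap 85.4 t 38.15 w [510.7 -40.4 193.8]
```

```bash
python3 -m creep '[[1,3.3,0.8,-1,0],[1,0,0,-1.5,0],[1,0,0,0,0]]' 40; python3 st.py
python3 - <<'E'
from h import *
cm=vision.camera_model('wrist');im=vision.get_image('wrist');cv2.imwrite('pics/g2.png',im)
print(proj(cm,(550.4,-31.5,105)))
E
```

```text
time: 38.52
eef_pos: [544.3, -32.9, 163.6]
ee_rot: [0.001, -0.369, 0.929, 0.012]
wrist_force: [0.5, -0.3, 0.3]
finger_gap: 85.0
bed [-18.  -39.3] z 163.6 yaw -136.7 F [ 0.5 -0.3  0.3] gap 85.0 t 38.525 w [544.3 -32.9 163.6]
[253.35933291 202.3973286 ]
```

View pics/g2.png

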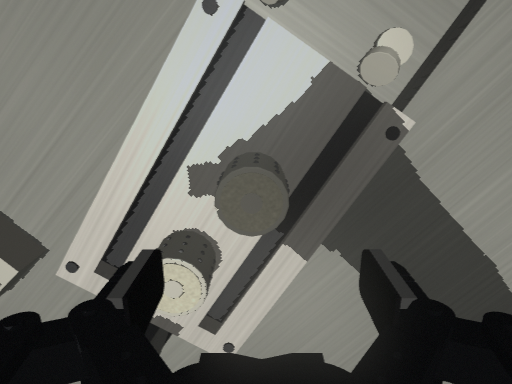

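The mould's top is at (252,200), within 2 px of the prediction. Going down to regrip it.

```bash
python3 -m creep '[[1,0.6,0.1,-2,0],[1,0,0,-2,0],[1,0,0,-1,0],[1,0,0,0,0]]' 40; python3 st.py
```

```text
time: 39.08
eef_pos: [549.8, -32.3, 115.5]
ee_rot: [0.003, -0.368, 0.93, 0.012]
wrist_force: [0.0, 0.1, -0.5]
finger_gap: 85.2
bed [-12.4 -39.7] z 115.5 yaw -136.8 F [ 0.   0.1 -0.5] gap 85.2 t 39.075 w [549.8 -32.3 115.5]
```

```bash
python3 -m creep '[[1,0,0.1,-1.5,0],[1,0,0,-1.5,0],[1,0,0,-1.2,0],[1,0,0,0,0]]' 40; python3 st.py
```

```text
time: 39.58
eef_pos: [549.9, -31.2, 71.5]
ee_rot: [0.003, -0.368, 0.93, 0.012]
wrist_force: [0.3, -0.6, -0.6]
finger_gap: 85.1
bed [-12.1 -38.7] z 71.5 yaw -136.8 F [ 0.3 -0.6 -0.6] gap 85.1 t 39.575 w [549.9 -31.2  71.5]
```

```bash
python3 -m creep '[[0.5,0,0,0,0],[0.4,0,0,0,0],[0.3,0,0,0,0],[0.3,0,0,0,0],[0.3,0,0,1,0],[0.3,0.35,1.45,0,0],[0.3,0.35,1.45,0,0],[0.3,0,0,0,0]]' 40; python3 st.py
```

```text
time: 40.58
eef_pos: [558.2, 0.8, 83.5]
ee_rot: [0.004, -0.369, 0.929, 0.012]
wrist_force: [-0.6, -0.3, -1.7]
finger_gap: 47.0
bed [ 1.8 -8.7] z 83.5 yaw -136.7 F [-0.6 -0.3 -1.7] gap 47.0 t 40.575 w [558.2   0.8  83.5]
```

```bash
python3 -m creep '[[0.3,-0.05,-0.1,-0.7,0],[0.3,0,0,-0.3,0],[0.3,0,0,0,0]]' 40; python3 st.py
```

```text
time: 40.95
eef_pos: [557.3, -0.7, 72.3]
ee_rot: [0.004, -0.369, 0.93, 0.012]
wrist_force: [0.1, 0.9, 0.3]
finger_gap: 47.1
bed [  0.6 -10. ] z 72.3 yaw -136.8 F [0.1 0.9 0.3] gap 47.1 t 40.95 w [557.3  -0.7  72.3]
```

```bash
python3 -m creep '[[0.3,0,0,-0.08,0],[0.65,0,0,0,0],[0.75,0,0,0,0],[0.75,0,0,0,0],[0.75,0,0,2.5,0],[0.75,0,0,5,0],[1,0,0,5,0],[1,0,0,2,0],[1,0,0,0,0]]' 40; python3 st.py; python3 -m creep '[[1,-4,0,0,0],[1,-5.5,0,0,0],[1,-5.5,2,0,0],[1,-1,5,0,0],[1,0,6,0,5],[1,0,6,0,8],[1,1,6,0,8],[1,3,6,0,8],[1,4.5,3,0,8],[1,5,0,0,3]]' 40; python3 st.py;  python3 - <<'E'
from h import *
cv2.imwrite('pics/g3.png',vision.get_image('top'))
E
python3 row.py pics/g3.png g4.png
```

```text
time: 42.08
eef_pos: [556.6, -1.8, 221.3]
ee_rot: [0.003, -0.368, 0.93, 0.012]
wrist_force: [0.1, 0.8, -0.1]
finger_gap: 85.3
bed [ -0.3 -11. ] z 221.3 yaw -136.9 F [ 0.1  0.8 -0.1] gap 85.3 t 42.075 w [556.6  -1.8 221.3]
time: 43.32
eef_pos: [518.8, 343.8, 211.1]
ee_rot: [-0.005, -0.673, 0.74, 0.013]
wrist_force: [0.2, -0.4, 0.2]
finger_gap: 85.3
bed [ 25.1 335.8] z 211.1 yaw -95.4 F [ 0.2 -0.4  0.2] gap 85.3 t 43.325 w [518.8 343.8 211.1]
[281.8  76.5] 201 bed(z105) [ 283.8 -174.1] world(z45) [ 882.4 -115. ]
[304.4  76. ] 197 bed(z105) [ 272.5 -235.1] world(z45) [ 882.4 -179.9]
[213.5  77.9] 197 bed(z105) [317.6   8.9] world(z45) [882.6  79.3]
[236.4  77.5] 204 bed(z105) [306.2 -52.2] world(z45) [882.4  14.3]
[259.1  77. ] 202 bed(z105) [ 295.  -113.2] world(z45) [882.5 -50.4]
[ 19.8 141.3] 212 bed(z105) [255.  551.8] world(z45) [715.6 625.2]
[  1.6 164.2] 61 bed(z105) [204.6 610.8] world(z45) [652.7 676.2]
[ 19.5 173.3] 380 bed(z105) [170.8 569. ] world(z45) [625.9 626.9]
[126.5 181. ] 136 bed(z105) [ 91.3 294.9] world(z45) [596.  330.3]
[  1.8 187.3] 68 bed(z105) [143.6 622. ] world(z45) [588.  676.2]
[245.1 190.5] 139 bed(z105) [ -0.2 -11.2] world(z45) [559.8  -1.5]
[420.  196.5] 466 bed(z105) [-115.8 -473.2] world(z45) [ 528.5 -497.8]
[224.6 194.6] 139 bed(z105) [ 0.5 45.1] world(z45) [550.   56.5]
[  4.1 206.1] 122 bed(z105) [ 93.2 625.6] world(z45) [535.5 670.4]
[100.4 300.4] 297 bed(z105) [-206.1  425.9] world(z45) [265.7 408.7]
[ 10.5 345.4] 1646 bed(z105) [-271.1  678.9] world(z45) [151.2 656.3]
[479.2 350.9] 1927 bed(z105) [-555.4 -537.8] world(z45) [  89.1 -647.3]
[142.5 375.1] 125 bed(z105) [-422.1  356.6] world(z45) [ 57.  296.6]
(0.9, 45.6) [224.4 194.5]
(0.9, -9.4) [244.4 190.2]
```

View pics/g4.png

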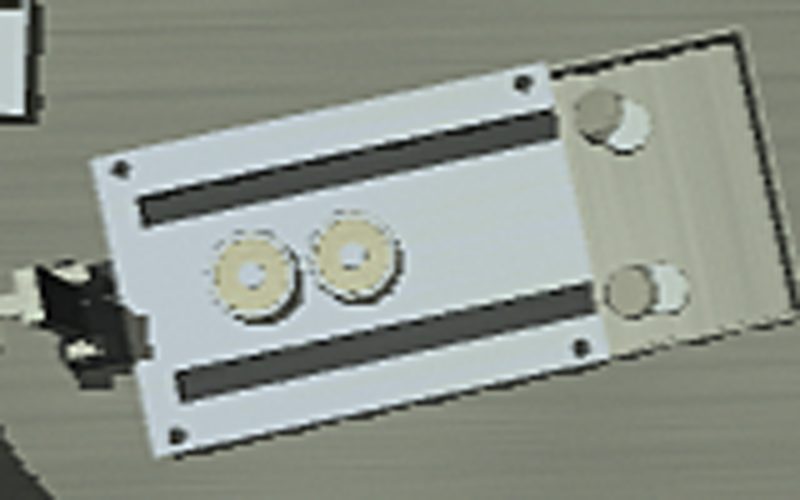

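The second mould is now at bed (-0.2, -11.2), in line with the first. The third is still at (596,330). Moving over it.

```bash
python3 -m creep '[[1,4,-0.7,-2,0],[1,3.4,-0.6,-2,0],[1,0,0,-3,0],[1,0,0,0,0]]' 40; python3 st.py;  python3 - <<'E'
from h import *
cm=vision.camera_model('wrist');im=vision.get_image('wrist');cv2.imwrite('pics/g5.png',im)
print(proj(cm,(596,330.2,45)))
E
```

```text
time: 43.88
eef_pos: [600.5, 325.5, 131.7]
ee_rot: [-0.009, -0.671, 0.741, 0.013]
wrist_force: [-1.0, 0.9, 0.0]
finger_gap: 85.6
bed [102.2 303. ] z 131.7 yaw -95.7 F [-1.   0.9  0. ] gap 85.6 t 43.875 w [600.5 325.5 131.7]
[256.57815217 198.59622651]
```

View pics/g5.png

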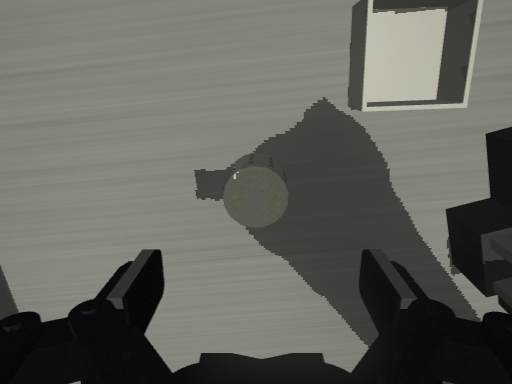

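The mould's top is at (256,196), as predicted.

```bash
python3 -m creep '[[1,-0.6,0.5,-3,0],[1,0,0,-3,0],[1,0,0,-2.5,0],[1,0,0,0,0]]' 40; python3 st.py
```

```text
time: 44.42
eef_pos: [596.3, 333.2, 52.4]
ee_rot: [-0.004, -0.672, 0.741, 0.012]
wrist_force: [0.1, 0.9, 0.8]
finger_gap: 85.3
bed [ 99.4 311.3] z 52.4 yaw -95.6 F [0.1 0.9 0.8] gap 85.3 t 44.425 w [596.3 333.2  52.4]
```

```bash
python3 -m creep '[[1,0,-0.25,-1,0],[1,0,0,-1.5,0],[1,0,0,-1,0],[1,0,0,0,0]]'; python3 st.py
```

```text
time: 44.92
eef_pos: [597.7, 331.5, 18.9]
ee_rot: [-0.002, -0.672, 0.741, 0.012]
wrist_force: [0.2, 0.8, -0.9]
finger_gap: 85.6
bed [100.5 309.4] z 18.9 yaw -95.6 F [ 0.2  0.8 -0.9] gap 85.6 t 44.925 w [597.7 331.5  18.9]
```

```bash
python3 -m creep '[[1,-0.15,-0.1,-0.9,0],[0.5,0,0,0,0],[0.4,0,0,0,0],[0.3,0,0,0,0],[0.3,0,0,0,0],[0.3,0,0,0,0]]' 40; python3 st.py
```

```text
time: 45.68
eef_pos: [596.4, 330.6, 10.1]
ee_rot: [-0.001, -0.672, 0.741, 0.012]
wrist_force: [-0.0, 0.7, -1.8]
finger_gap: 47.0
bed [ 99.1 308.8] z 10.1 yaw -95.6 F [-0.   0.7 -1.8] gap 47.0 t 45.675 w [596.4 330.6  10.1]
```

Gripped (47.0). Carrying it back to bed (0.6, -66).

```bash
python3 -m creep '[[0.3,0,0,3,0],[0.3,-2,0,6,0],[0.3,-5,0,6,0],[0.3,-5.5,-1,3,-5],[0.3,-5,-3,0,-8],[0.3,-2,-5.5,0,-8],[0.3,0,-5.8,0,-8],[0.3,0,-5.8,0,-8],[0.3,0,-5.8,0,-4],[0.3,0,-5.8,0,0]]' 40; python3 st.py
```

```text
time: 46.92
eef_pos: [404.6, -1.5, 183.0]
ee_rot: [0.007, -0.362, 0.932, 0.013]
wrist_force: [1.9, 0.5, -1.4]
finger_gap: 47.1
bed [-149.7   16.8] z 183.0 yaw -137.5 F [ 1.9  0.5 -1.4] gap 47.1 t 46.925 w [404.6  -1.5 183. ]
```

```bash
python3 -m creep '[[0.3,3.5,-3,0,0],[0.3,5,-1.5,0,0],[0.3,5.5,-0.5,0,0],[0.3,1.5,0,-1,0],[0.3,0,0,-2,0],[0.3,0,0,0,0]]' 40; python3 st.py
```

```text
time: 47.68
eef_pos: [563.9, -58.1, 153.2]
ee_rot: [0.008, -0.359, 0.933, 0.013]
wrist_force: [-0.3, 0.1, -1.5]
finger_gap: 47.4
bed [ -3.2 -67.6] z 153.2 yaw -137.9 F [-0.3  0.1 -1.5] gap 47.4 t 47.675 w [563.9 -58.1 153.2]
```

```bash
python3 -m creep '[[0.3,0.3,0.15,-2,0],[0.3,0,0,-2,0],[0.3,0,0,-1.5,0],[0.3,0,0,0,0]]' 40; python3 st.py
```

```text
time: 48.18
eef_pos: [567.4, -55.8, 96.6]
ee_rot: [0.009, -0.36, 0.933, 0.012]
wrist_force: [0.6, -0.5, -0.9]
finger_gap: 46.7
bed [  0.6 -66. ] z 96.6 yaw -137.9 F [ 0.6 -0.5 -0.9] gap 46.7 t 48.175 w [567.4 -55.8  96.6]
```

```bash
python3 -m creep '[[0.3,0,0,-1,0],[0.3,0,0,-1,0],[0.3,0,0,-0.4,0],[0.3,0,0,0,0]]' 40; python3 st.py
```

```text
time: 48.68
eef_pos: [567.9, -55.8, 72.0]
ee_rot: [0.01, -0.36, 0.933, 0.012]
wrist_force: [-1.1, 0.6, -2.5]
finger_gap: 47.3
bed [  1.1 -66.1] z 72.0 yaw -137.9 F [-1.1  0.6 -2.5] gap 47.3 t 48.675 w [567.9 -55.8  72. ]
```

```bash
python3 -m creep '[[0.3,0,0,-0.15,0],[0.65,0,0,0,0],[0.75,0,0,0,0],[0.75,0,0,0,0],[0.75,0,0,2.5,0],[0.75,0,0,5,0],[1,0,0,5,0],[1,-2,0,2,5],[1,-4,0,0,9],[1,-4,0,0,9]]' 40; python3 -m creep '[[1,-5,2,0,9],[1,-2,5,0,9],[1,0,5.8,0,9],[1,0,5.8,0,9],[1,0,5.8,0,9],[1,0,5.8,2,9],[1,0,5.8,4,9],[1,1,2,4,9],[1,0,0,4,9],[1,0,0,2,9]]'; python3 st.py;  python3 - <<'E'
from h import *
cv2.imwrite('pics/h0.png',vision.get_image('top'))
E
python3 row.py pics/h0.png h1.png | grep -v '\[882'
```

```text
time: 49.92
eef_pos: [467.1, -55.9, 221.1]
ee_rot: [0.008, -0.543, 0.84, 0.013]
wrist_force: [0.0, 0.0, 0.4]
finger_gap: 85.3
time: 51.18
eef_pos: [399.7, 326.5, 381.9]
ee_rot: [0.001, 0.983, -0.185, -0.015]
wrist_force: [-0.5, 0.3, 0.2]
finger_gap: 85.6
bed [-95.2 340.3] z 381.9 yaw -21.3 F [-0.5  0.3  0.2] gap 85.6 t 51.175 w [399.7 326.5 381.9]
[281.8  76.5] 199 bed(z105) [ 283.8 -174. ] world(z45) [ 882.4 -115. ]
[304.5  76. ] 195 bed(z105) [ 272.3 -235.3] world(z45) [ 882.2 -180.1]
[ 19.9 141.3] 211 bed(z105) [255.  551.7] world(z45) [715.7 625.1]
[ 20.1 187.6] 669 bed(z105) [132.8 574.8] world(z45) [585.8 625.7]
[  1.7 187.6] 65 bed(z105) [143.  622.2] world(z45) [587.2 676.3]
[265.5 185.9] 140 bed(z105) [  0.4 -67.6] world(z45) [571.1 -59.3]
[245.1 190.5] 138 bed(z105) [ -0.2 -11.1] world(z45) [559.8  -1.3]
[420.  196.5] 457 bed(z105) [-115.5 -473. ] world(z45) [ 528.7 -497.6]
[224.8 194.6] 136 bed(z105) [ 0.5 44.8] world(z45) [550.   56.2]
[  3.5 206.6] 113 bed(z105) [ 92.1 627.3] world(z45) [534. 672.]
[477.6 341.8] 784 bed(z105) [-530.9 -538.8] world(z45) [ 114.4 -643.7]
[  9.8 361.4] 950 bed(z105) [-311.8  688.5] world(z45) [107.6 658.5]
[495.8 364.6] 237 bed(z105) [-600.8 -573.5] world(z45) [  49.2 -692.5]
[472.6 365.8] 225 bed(z105) [-590.3 -511.1] world(z45) [  48.2 -626.5]
(0.9, 45.6) [224.4 194.5]
(0.9, -9.4) [244.4 190.2]
```

View pics/h0.png

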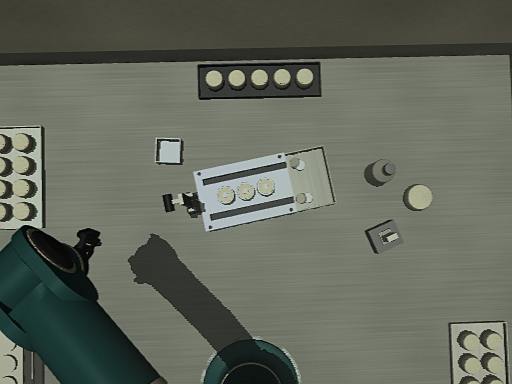

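The row stands at bed y 45, -11 and -68, with x within 1 mm of centre. Now locating the bar's roller from two views.

Run:
```python
from h import *
b=np.load('bed.npz');Rm,t=b['R'],b['t']
L=[]
for n,(x0,y0,x1,y1) in {'top':(155,188,182,220),'scene':(305,170,335,198)}.items():
    im=vision.get_image(n);g=im.max(2)[y0:y1,x0:x1]
    m=(g<45).astype(np.uint8);k,l,s,c=cv2.connectedComponentsWithStats(m)
    i=1+np.argmax(s[1:,4]);p=c[i]+[x0,y0];print(n,p,s[i])
    cm=vision.camera_model(n);d=rot(cm['attitude']).apply([(p[0]-cm['cx'])/cm['fx'],(p[1]-cm['cy'])/cm['fy'],1.]);L.append((np.array(cm['origin']),d/np.linalg.norm(d)))
    crop(im,x0-20,y0-20,x1+20,y1+20,8,f'h2{n}.png')
A=sum(np.eye(3)-np.outer(d,d) for o,d in L);r=sum((np.eye(3)-np.outer(d,d))@o for o,d in L);P=np.linalg.solve(A,r)
print(P,'bed',Rm.T@(P[:2]-t),[np.linalg.norm((np.eye(3)-np.outer(d,d))@(P-o)) for o,d in L])
for a in (1.5,1.53,1.57,1.6,1.65):print(a,140-170*np.cos(a)+35*np.sin(a),114+170*np.sin(a)+35*np.cos(a))
```

```text
top [168.00763359 202.46564885] [  8   6  12  18 131]
scene [316.625   183.88125] [  3   7  18  15 160]
[524.92674745 176.00130258 283.71406416] bed [  0.77126796 169.65131526] [np.float64(0.778211372150516), np.float64(0.7782113721506293)]
1.5 162.88700024763241 286.04994978105884
1.53 168.0374261734312 285.2860260896066
1.57 174.86461336178954 284.0278175332876
1.6 179.94899489767178 282.9055292365108
1.65 188.34082709303192 280.69782372893053
```

The roller is at (525,176,284), so the bar angle is about 1.54; the rays miss each other by under 1 mm. Approaching above it with the jaws along bed x.

```bash
python3 -m creep '[[1,3,-2.5,0,9],[1,4,-4,0,9],[1,4,-4,0,9],[1,1.5,-3.5,0,4],[1,0,0,0,0]]' 30; python3 st.py
python3 - <<'E'
from h import *
cm=vision.camera_model('wrist');cv2.imwrite('pics/i1.png',vision.get_image('wrist'));print(proj(cm,(525,176,284)))
E
```

```text
time: 51.95
eef_pos: [526.2, 180.2, 375.5]
ee_rot: [0.007, 0.996, 0.083, -0.017]
wrist_force: [-0.9, 0.0, -0.7]
finger_gap: 85.2
bed [  2.7 173.6] z 375.5 yaw 9.5 F [-0.9  0.  -0.7] gap 85.2 t 51.95 w [526.2 180.2 375.5]
[263.65620985 199.36641017]
```

View pics/i1.png

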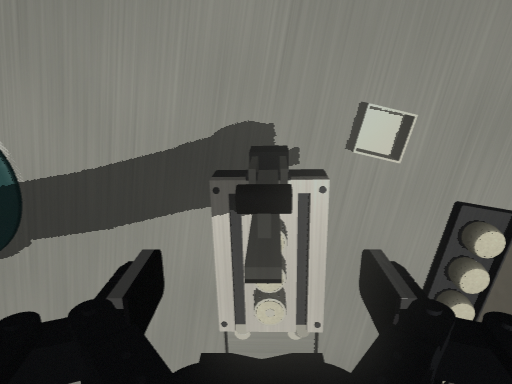

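```bash
python3 -m creep '[[1,-0.15,-0.3,-3,0.8],[1,0,0,-3,0],[1,0,0,-2,0],[1,0,0,0,0]]' 30; python3 st.py
```

```text
time: 52.5
eef_pos: [520.8, 183.1, 291.7]
ee_rot: [0.007, 0.996, 0.089, -0.018]
wrist_force: [0.6, -0.3, 0.2]
finger_gap: 85.5
bed [ -2.  177.4] z 291.7 yaw 10.2 F [ 0.6 -0.3  0.2] gap 85.5 t 52.5 w [520.8 183.1 291.7]
```

```bash
python3 -m creep '[[1,0.4,-0.6,-0.6,0],[1,0,0,-0.6,0],[1,0,0,0,0]]' 30; python3 st.py
```

```text
time: 52.88
eef_pos: [525.2, 177.9, 280.5]
ee_rot: [0.006, 0.996, 0.089, -0.017]
wrist_force: [-0.4, -0.3, -0.4]
finger_gap: 85.4
bed [  1.4 171.5] z 280.5 yaw 10.2 F [-0.4 -0.3 -0.4] gap 85.4 t 52.875 w [525.2 177.9 280.5]
```

```bash
python3 -m creep '[[1,0,-0.1,-0.9,0],[0.6,0,0,0,0],[0.4,0,0,0,0],[0.3,0,0,0,0],[0.3,0,0,0,0],[0.3,0,0,0,0]]' 30; python3 st.py
python3 - <<'E'
from h import *
cv2.imwrite('pics/i2.png',vision.get_image('wrist'));
E
```

```text
time: 53.62
eef_pos: [524.9, 177.0, 271.7]
ee_rot: [0.006, 0.996, 0.089, -0.017]
wrist_force: [-0.3, -0.1, -1.6]
finger_gap: 39.5
bed [  0.9 170.6] z 271.7 yaw 10.2 F [-0.3 -0.1 -1.6] gap 39.5 t 53.625 w [524.9 177.  271.7]
```

View pics/i2.png

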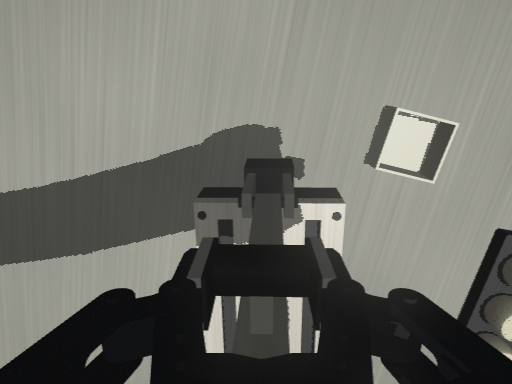

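The roller is pinched at 39.5 mm. Working out the arc increments.

```bash
cat > arc.py <<'E'
from h import *
b=np.load('bed.npz');Rm,t=b['R'],b['t']
s=manip.get_state();p=s['eef_pos'];y=(Rm.T@(p[:2]-t))[1]-0.9;z=p[2]+12.9
g=lambda a:np.array([140-170*np.cos(a)+35*np.sin(a),114+170*np.sin(a)+35*np.cos(a)])
phi=np.arctan2(z-114,140-y); a=phi-np.arctan2(35,170)
print('angle',round(a,3),'radius err',np.hypot(z-114,140-y)-np.hypot(170,35), 'bedx',(Rm.T@(p[:2]-t))[0],'F',s['wrist_force'].round(1))
c=np.array([y,z]);
for k in range(1,11):
    n=g(max(a-0.1*k,0)); d=n-c; c=n; w=Rm@[0,d[0]]; print([0.3,round(w[0]/10,2),round(w[1]/10,2),round(d[1]/10,2),0])
E
python3 arc.py
```

```text
angle 1.54 radius err -0.4661680115535205 bedx 0.9404779433630277 F [-1.7 -0.3 -1.1]
[0.3, np.float64(0.31), np.float64(-1.69), np.float64(0.26), 0]
[0.3, np.float64(0.31), np.float64(-1.71), np.float64(0.04), 0]
[0.3, np.float64(0.31), np.float64(-1.7), np.float64(-0.13), 0]
[0.3, np.float64(0.31), np.float64(-1.68), np.float64(-0.31), 0]
[0.3, np.float64(0.3), np.float64(-1.64), np.float64(-0.48), 0]
[0.3, np.float64(0.29), np.float64(-1.59), np.float64(-0.64), 0]
[0.3, np.float64(0.28), np.float64(-1.52), np.float64(-0.8), 0]
[0.3, np.float64(0.26), np.float64(-1.43), np.float64(-0.95), 0]
[0.3, np.float64(0.24), np.float64(-1.33), np.float64(-1.09), 0]
[0.3, np.float64(0.22), np.float64(-1.22), np.float64(-1.22), 0]
```

```bash
python3 -m creep '[[0.3,0.31,-1.69,0.23,0],[0.3,0.31,-1.71,0.04,0],[0.3,0.31,-1.7,-0.13,0],[0.3,0,0,0,0]]' 30; python3 arc.py
```

```text
time: 54.18
eef_pos: [534.8, 123.8, 273.0]
ee_rot: [0.005, 0.996, 0.089, -0.016]
wrist_force: [0.4, 0.2, -3.7]
finger_gap: 39.8
angle 1.227 radius err 0.07570223101618012 bedx 1.0502361232855806 F [ 0.4  0.2 -3.7]
[0.3, np.float64(0.31), np.float64(-1.67), np.float64(-0.34), 0]
[0.3, np.float64(0.3), np.float64(-1.63), np.float64(-0.5), 0]
[0.3, np.float64(0.29), np.float64(-1.58), np.float64(-0.66), 0]
[0.3, np.float64(0.28), np.float64(-1.5), np.float64(-0.82), 0]
[0.3, np.float64(0.26), np.float64(-1.42), np.float64(-0.97), 0]
[0.3, np.float64(0.24), np.float64(-1.32), np.float64(-1.11), 0]
[0.3, np.float64(0.22), np.float64(-1.2), np.float64(-1.23), 0]
[0.3, np.float64(0.2), np.float64(-1.07), np.float64(-1.35), 0]
[0.3, np.float64(0.17), np.float64(-0.94), np.float64(-1.45), 0]
[0.3, np.float64(0.15), np.float64(-0.79), np.float64(-1.54), 0]
```

The bar follows well, with force under 4 N. Continuing.

```bash
python3 -m creep '[[0.3,0.31,-1.67,-0.34,0],[0.3,0.3,-1.63,-0.5,0],[0.3,0.29,-1.58,-0.66,0],[0.3,0.28,-1.5,-0.82,0],[0.3,0,0,0,0]]' 30; python3 arc.py
```

```text
time: 54.8
eef_pos: [547.1, 57.3, 249.6]
ee_rot: [0.005, 0.996, 0.089, -0.016]
wrist_force: [2.1, 0.3, -1.5]
finger_gap: 39.1
angle 0.813 radius err 1.0861803330288637 bedx 1.147061448070883 F [ 2.1  0.3 -1.5]
[0.3, np.float64(0.25), np.float64(-1.35), np.float64(-1.08), 0]
[0.3, np.float64(0.24), np.float64(-1.3), np.float64(-1.12), 0]
[0.3, np.float64(0.22), np.float64(-1.18), np.float64(-1.25), 0]
[0.3, np.float64(0.19), np.float64(-1.05), np.float64(-1.36), 0]
[0.3, np.float64(0.17), np.float64(-0.92), np.float64(-1.46), 0]
[0.3, np.float64(0.14), np.float64(-0.77), np.float64(-1.55), 0]
[0.3, np.float64(0.11), np.float64(-0.61), np.float64(-1.62), 0]
[0.3, np.float64(0.08), np.float64(-0.45), np.float64(-1.67), 0]
[0.3, np.float64(0.01), np.float64(-0.05), np.float64(-0.22), 0]
[0.3, np.float64(0.0), np.float64(0.0), np.float64(0.0), 0]
```

```bash
python3 -m creep '[[0.3,0.25,-1.35,-1.08,0],[0.3,0.24,-1.3,-1.12,0],[0.3,0.22,-1.18,-1.25,0],[0.3,0.19,-1.05,-1.36,0],[0.3,0,0,0,0]]' 30; python3 arc.py
```

```text
time: 55.42
eef_pos: [556.6, 6.0, 201.4]
ee_rot: [0.007, 0.996, 0.089, -0.015]
wrist_force: [0.1, -1.8, -1.2]
finger_gap: 39.4
angle 0.405 radius err 2.013936043317898 bedx 1.1969428527132164 F [ 0.1 -1.8 -1.2]
[0.3, np.float64(0.14), np.float64(-0.74), np.float64(-1.59), 0]
[0.3, np.float64(0.14), np.float64(-0.75), np.float64(-1.56), 0]
[0.3, np.float64(0.11), np.float64(-0.6), np.float64(-1.63), 0]
[0.3, np.float64(0.08), np.float64(-0.44), np.float64(-1.68), 0]
[0.3, np.float64(0.0), np.float64(-0.02), np.float64(-0.08), 0]
[0.3, np.float64(0.0), np.float64(0.0), np.float64(0.0), 0]
[0.3, np.float64(0.0), np.float64(0.0), np.float64(0.0), 0]
[0.3, np.float64(0.0), np.float64(0.0), np.float64(0.0), 0]
[0.3, np.float64(0.0), np.float64(0.0), np.float64(0.0), 0]
[0.3, np.float64(0.0), np.float64(0.0), np.float64(0.0), 0]
```

```bash
python3 -m creep '[[0.3,0.14,-0.74,-1.55,0],[0.3,0.14,-0.75,-1.56,0],[0.3,0.1,-0.55,-1.5,0],[0.3,0,0,0,0]]' 30; python3 arc.py
```

```text
time: 55.92
eef_pos: [560.9, -16.9, 154.8]
ee_rot: [0.008, 0.996, 0.089, -0.015]
wrist_force: [1.4, -2.4, -1.4]
finger_gap: 39.3
angle 0.107 radius err 2.351132811875516 bedx 1.2098825090956125 F [ 1.4 -2.4 -1.4]
[0.3, np.float64(0.04), np.float64(-0.22), np.float64(-1.75), 0]
[0.3, np.float64(0.0), np.float64(-0.03), np.float64(-0.12), 0]
[0.3, np.float64(0.0), np.float64(0.0), np.float64(0.0), 0]
[0.3, np.float64(0.0), np.float64(0.0), np.float64(0.0), 0]
[0.3, np.float64(0.0), np.float64(0.0), np.float64(0.0), 0]
[0.3, np.float64(0.0), np.float64(0.0), np.float64(0.0), 0]
[0.3, np.float64(0.0), np.float64(0.0), np.float64(0.0), 0]
[0.3, np.float64(0.0), np.float64(0.0), np.float64(0.0), 0]
[0.3, np.float64(0.0), np.float64(0.0), np.float64(0.0), 0]
[0.3, np.float64(0.0), np.float64(0.0), np.float64(0.0), 0]
```

```bash
python3 -m creep '[[0.3,0.04,-0.25,-1,0],[0.3,0.02,-0.1,-0.6,0],[0.3,0,0,0,0]]' 30; python3 arc.py|head -1; python3 st.py; python3 -m creep '[[0.3,0,-0.05,-0.3,0],[0.3,0,0,-0.2,0],[0.3,0,0,0,0]]' 30; python3 arc.py|head -1
```

```text
time: 56.3
eef_pos: [561.7, -21.6, 138.6]
ee_rot: [0.009, 0.996, 0.089, -0.015]
wrist_force: [0.4, -3.3, -1.4]
finger_gap: 39.8
angle 0.011 radius err 2.681345907947616 bedx 1.2074136251746266 F [ 0.4 -3.3 -1.4]
bed [  1.2 -31.3] z 138.6 yaw 10.2 F [ 0.4 -3.3 -1.4] gap 39.8 t 56.3 w [561.7 -21.6 138.6]
time: 56.68
eef_pos: [561.9, -22.6, 134.0]
ee_rot: [0.01, 0.996, 0.089, -0.015]
wrist_force: [-0.1, -3.9, -0.6]
finger_gap: 39.6
angle -0.016 radius err 2.793809094634895 bedx 1.2273830478610719 F [-0.1 -3.9 -0.6]
```

```bash
python3 -m creep '[[0.3,-0.05,0.2,-0.3,0],[0.3,0,0,0,0]]' 30; python3 arc.py|head -1
python3 - <<'E'
from h import *
crop(vision.get_image('scene'),170,130,350,265,4.4,'j1.png')
cv2.imwrite('pics/j2.png',vision.get_image('wrist'))
E
```

```text
time: 56.92
eef_pos: [562.0, -22.9, 131.6]
ee_rot: [0.011, 0.996, 0.088, -0.014]
wrist_force: [-1.6, 1.2, -1.0]
finger_gap: 39.7
angle -0.029 radius err 2.6792673996403664 bedx 1.2533176966957245 F [-1.6  1.2 -1. ]
```

View pics/j1.png

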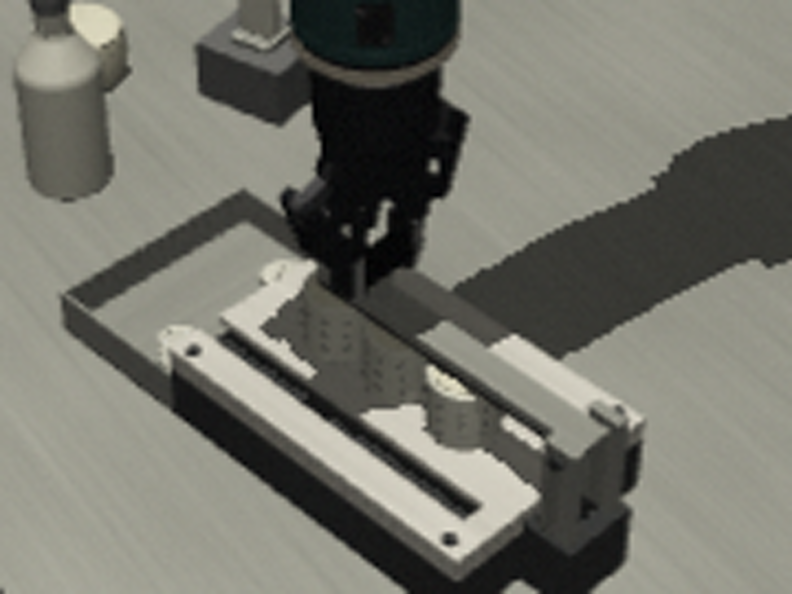

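View pics/j2.png

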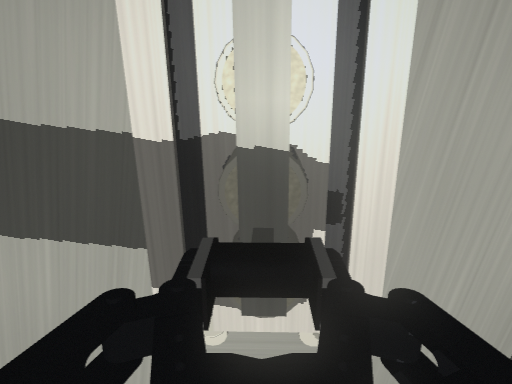

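The bar looks level over the three moulds. I'll release it, then press lightly from above with shut fingers to confirm it's on its stop.

```bash
python3 -m creep '[[0.7,0,0,0,0],[1,0,0,0,0],[1,0,0,0,0],[1,0,0,2,0],[1,0,0,3,0],[0,0,0,1,0],[0,0,0,0,0],[0,0,0,0,0],[0,0,0,0,0],[0,0,0,0,0]]' 30; python3 st.py
python3 - <<'E'
from h import *
cv2.imwrite('pics/j3.png',vision.get_image('wrist'))
E
```

```text
time: 58.28
eef_pos: [560.2, -20.2, 190.1]
ee_rot: [0.01, 0.996, 0.09, -0.016]
wrist_force: [0.2, 0.8, 0.8]
finger_gap: -0.2
bed [ -0.  -29.7] z 190.1 yaw 10.3 F [0.2 0.8 0.8] gap -0.2 t 58.275 w [560.2 -20.2 190.1]
```

View pics/j3.png

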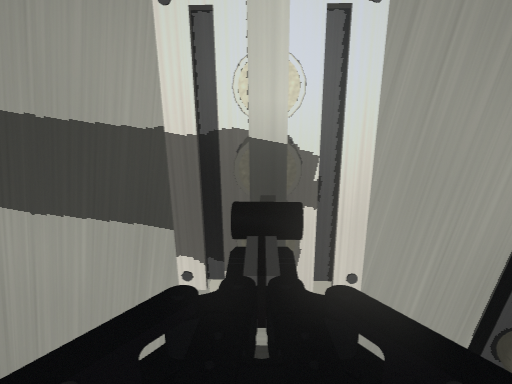

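```bash
python3 -m creep '[[0,0,0,-1,0],[0,0,0,-1,0],[0,0,0,-0.5,0],[0,0,0,0,0]]' 30; python3 st.py; python3 -m creep '[[0,0,0,-0.3,0],[0,0,0,-0.3,0]]';python3 st.py
```

```text
time: 58.82
eef_pos: [559.7, -20.2, 162.3]
ee_rot: [0.01, 0.996, 0.09, -0.017]
wrist_force: [0.7, 0.2, 0.2]
finger_gap: -0.2
bed [ -0.5 -29.6] z 162.3 yaw 10.3 F [0.7 0.2 0.2] gap -0.2 t 58.825 w [559.7 -20.2 162.3]
time: 59.08
eef_pos: [560.6, -20.2, 158.9]
ee_rot: [0.01, 0.996, 0.09, -0.016]
wrist_force: [-23.5, 0.4, 63.1]
finger_gap: -0.3
bed [  0.4 -29.8] z 158.9 yaw 10.3 F [-23.5   0.4  63.1] gap -0.3 t 59.075 w [560.6 -20.2 158.9]
```

It is hard against its stop at z≈159–160, which is exactly the roller top for angle 0. The push built up to 63 N at the wrist, stronger than I meant, so I'm backing off straight away.

```bash
python3 -m creep '[[0,0,0,1,0],[0,0,0,5,0],[0,0,0,6,0],[0,-1,0,6,0],[0,-5,0,2,0],[0,-5,-1,0,0],[0,-4,-4,0,0],[0,0,-5,0,0],[0,0,-5,0,0],[0,0,0,0,0]]'; python3 st.py; python3 -m creep '[[0.5,0,-5,0,0],[0.5,0,-5.5,0,0],[0.5,0,-3,0,0],[0.5,0,0,0,0]]'
python3 - <<'E'
from h import *
cv2.imwrite('pics/k1.png',vision.get_image('top'));im=vision.get_image('scene');crop(im,150,90,350,260,4,'k2.png');crop(vision.get_image('top'),160,130,450,260,2.7,'k3.png')
b=np.load('bed.npz');Rm,t=b['R'],b['t']
L=[]
for n,(x0,y0,x1,y1) in {'top':(235,170,270,210),'scene':(225,165,265,215)}.items():
    i2=vision.get_image(n);g=i2.max(2)[y0:y1,x0:x1];m=(g<30).astype(np.uint8);k,l,s,c=cv2.connectedComponentsWithStats(m)
    print(n,[(c[i]+[x0,y0],s[i,4]) for i in range(1,k) if s[i,4]>20])
print([(n,proj(vision.camera_model(n),[*(Rm@(0,-30)+t),149]).round(1)) for n in('top','scene')])
E
```

```text
time: 60.32
eef_pos: [404.6, -174.0, 368.3]
ee_rot: [0.011, 0.996, 0.09, -0.012]
wrist_force: [0.0, 1.0, -0.6]
finger_gap: 0.3
bed [-180.9 -152.8] z 368.3 yaw 10.3 F [ 0.   1.  -0.6] gap 0.3 t 60.325 w [ 404.6 -174.   368.3]
time: 60.82
eef_pos: [405.1, -311.3, 369.0]
ee_rot: [0.011, 0.996, 0.092, -0.011]
wrist_force: [0.0, 0.5, -0.5]
finger_gap: 42.6
top []
scene [(array([255.6952381 , 189.36190476]), np.int32(105))]
[('top', array([251.9, 188. ])), ('scene', array([256.3, 188.5]))]
```

View pics/k2.png

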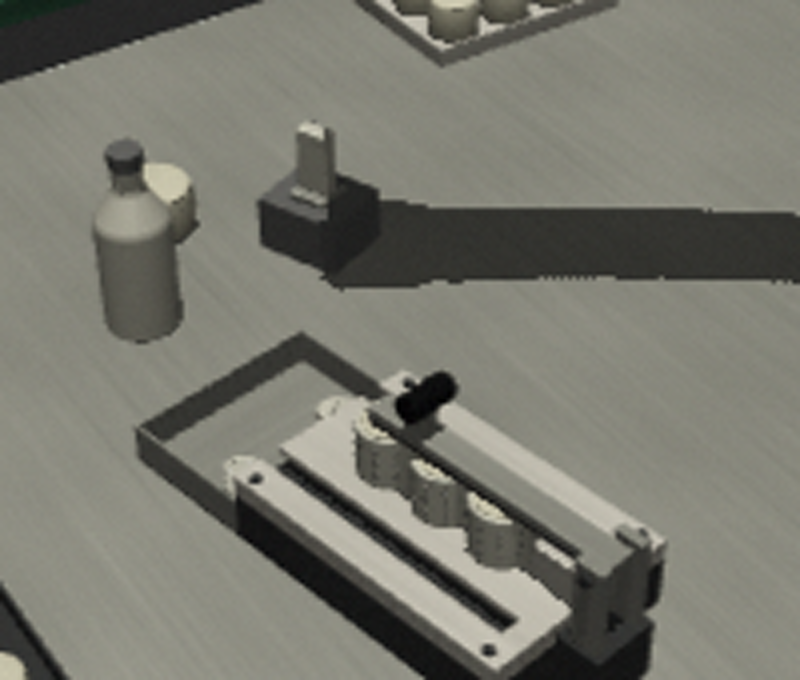

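View pics/k3.png

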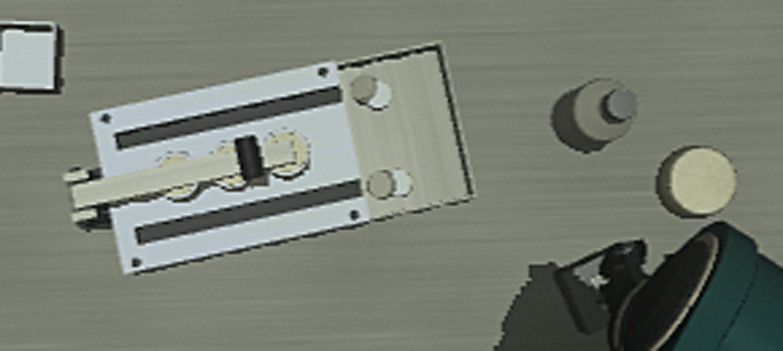

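The final views agree. The roller is within about 1 px of its predicted fully-down position in the scene view. The three moulds are upright under the bar, the slots are clear, the feet are in the pan and the scraper is in its holder. The bystanders are undisturbed and the robot is touching nothing.

```bash
python3 -c "
from station import job
print(job.hand_in())"
```

```text
the job is handed in; nothing more can be done
None
```

The job is done and handed in at about 61 s on the robot clock, well under the 210 s limit.

**What I did:**
- **Slots:** I used the scraper to push all four feet out of both T-slots into the pan, then stood it back in its holder.
- **Moulds:** I set the three moulds in one row along the middle of the bed. The second one was knocked about 30 mm aside partway through, so I picked it up and put it back in line before fetching the third.
- **Bar:** I swung the bar down by its roller grip.

**What the last checks showed:**
- **Row:** the last measurement, just before the bar came down, put the moulds at bed y of about 45, -11 and -68 mm, all within 1 mm of the centre line. In the final views they are still upright under the bar.
- **Bar:** pressing the roller from above met a hard stop at about 159–160 mm, where its top should be with the bar fully down. In the final scene view the roller is within 1 px of that position; my automatic check of the top view didn't pick it out.
- **Everything else:** both slots are clear and all four feet are in the pan, one in each pair resting on the other. The scraper is in its holder, and the bottle, tub and cheese have not moved.

**What went less well:**
- **Press on the bar:** that press reached about 63 N at the wrist for a moment. It was harder than I meant, but below the 120 N wrist limit, and only the fingertips were touching. I backed off at once.
- **Slot position:** while lining up the scraper, the wrist camera placed one slot about 2.5 mm away from where the top camera had it. I aimed for a point 3 mm farther out, and the blade went in cleanly.

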